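# Pin the band anchors and rack the spare pull pins

### The arm

A 7-joint arm with a two-finger parallel gripper is mounted at the origin on the work surface. World frame = base frame: x ahead of the robot, y to its left, z up, the work surface at z = 0. Lengths are in m, angles in rad, forces in N, time in s.
With the tool pointing down it reaches from about 0.35 to 0.9 m from the base axis. Payload 7.2 kg.
Tool frame: the origin (TCP) lies at the very end of the fingers, on their centre line; the grasp point (between the pads) lies 19 mm behind it; z points along the fingers, y is the direction in which the jaws open and shut (so a half turn about z gives the same grasp; the last joint's range is limited). The gripper opens to 88 mm and grips with 3 to 60 N. Pads are 20 mm wide; open, the fingers measure 115 mm over their backs; the gripper's body (75 mm by 178 mm) begins 61 mm behind the grasp point.
Start: joints at [1.064, 0.411, -0.013, 1.596, 0.006, 1.134, -0.082], TCP at [0.266, -0.566, 0.223] pointing down, gripper open.
Joint ranges: [-2.95, 2.95], [-0.29, 1.99], [-1.47, 1.44], [0.14, 2.54], [-1.03, 4.17], [0.13, 1.85], [-2.86, 2.86]. Speed limits (rad/s): [2.39, 2.39, 3.01, 3.01, 3.14, 3.14, 3.14].

### API

Orientations are given as a rotation vector (axis times angle).
In Python, from workcell import env, capture, camera_info gives the robot as it stands.
- The arm moves only by the shell command python3 -m jog 'ROWS' [FORCE]. ROWS is JSON, a list that holds one entry, the list of rows, each a list of 7 numbers: the closure, from 0 (fully open) to 1 (shut), then the shift along the tool's x, y, z in cm, then the turn, a rotation vector about the tool's x, y, z in degrees. In form: [[[grip, x, y, z, rx, ry, rz], ...]]. A call has 1 to 10 rows; each row is the pose to reach, as a shift and turn from the pose commanded when the call began, along the tool's axes at that moment; what a row does not reach only later rows make up. A row lasts 1/12 s, in which the tool goes at most 41.7 mm and 7.16 degrees, less where a joint would pass 70% of its speed; a pose out of reach is approached as far as the arm can. A call with a gripper value outside its range is refused whole. The fingers move at their own pace and stop on an object; FORCE is the grip in N (left out, the last holds). Time passes only in rows, so rows that repeat a pose let the fingers close. It gives the time, the measured TCP pose, the force and the opening at its end, in the units of the state.
- env.state(): the state, without advancing time (a new reading comes with each control period).
- capture(name): name is "side" or "top" or "wrist"; returns (picture, depth): 400x640x3 uint8, blue, green, red; 400x640 float32, m along the optical axis (not along the pixel's ray), 0 where there is no reading.
- camera_info(name): a dict with "intrinsics" (3x3 intrinsics, pixels), "position" and "orientation" of the camera in the world. Camera axes: x right, y down, z forward; pixel columns grow to the right and rows downward; lengths in m; the calibration is good to about 2 mm. A picture is of the moment at which its call begins: read the wrist's pose just before it. camera_info takes no time and is no camera call; for the wrist camera it gives the pose at the moment of the call.
- env.hand_in(): hands the job in, once; it reports no verdict.
The state is a dict: "time": time; "joint_positions": joint angles; "joint_velocities": joint speeds; "joint_efforts": joint torques, N m; "ee_pos": TCP position; "tool_rot": TCP orientation; "contact_force": force on the tool from outside, world axes, zero at the start; "ft_torque": the same for the moment, N m; "opening": opening from 0.0 (shut) to 1.0 (fully open).
Only numpy, scipy, OpenCV 4.12 (cv2) and the standard library are available. Lean on these libraries where they do the work, as an engineer would, in place of code of your own. Each camera call takes 0.05 s, during which the arm holds its last target. There are 200 camera calls.

### The job

Get the two band anchors by the door ready: push each drawbar home into its yellow fork and lock it with a pull pin of the right length pushed down until its head seats, a short pin in the low fork and a long pin in the tall one. Only when both are pinned, drop the brass ring over the post of the tall fork's drawbar so that it lies flat on the pad. Hang every spare pin fully down in the rack, short pins in the low row and long pins in the high row, and leave the other things where they are.

Things in the scene. Friction and masses are not known exactly. Their poses are not given: they have to be found in the camera images.
- short1_grip (a point): short pull pin: 12 mm steel shank 36 mm long below a red barrel grip (head) 24 mm across and 46 mm tall, 82 mm overall, 70 g; this point is the middle of the grip, on the pin's axis, 23 mm above the head's underside (the shoulder that seats); z runs up the pin, from shank to grip
- short2_grip (a point): short pull pin: 12 mm steel shank 36 mm long below a red barrel grip (head) 24 mm across and 46 mm tall, 82 mm overall, 70 g; this point is the middle of the grip, on the pin's axis, 23 mm above the head's underside (the shoulder that seats); z runs up the pin, from shank to grip (may be absent)
- short3_grip (a point): short pull pin: 12 mm steel shank 36 mm long below a red barrel grip (head) 24 mm across and 46 mm tall, 82 mm overall, 70 g; this point is the middle of the grip, on the pin's axis, 23 mm above the head's underside (the shoulder that seats); z runs up the pin, from shank to grip (may be absent)
- long1_grip (a point): long pull pin, same as the short one but with a 58 mm shank, 104 mm overall, 70 g; this point is the middle of the grip, on the pin's axis, 23 mm above the head's underside (the shoulder that seats); z runs up the pin, from shank to grip
- long2_grip (a point): long pull pin, same as the short one but with a 58 mm shank, 104 mm overall, 70 g; this point is the middle of the grip, on the pin's axis, 23 mm above the head's underside (the shoulder that seats); z runs up the pin, from shank to grip (may be absent)
- long3_grip (a point): long pull pin, same as the short one but with a 58 mm shank, 104 mm overall, 70 g; this point is the middle of the grip, on the pin's axis, 23 mm above the head's underside (the shoulder that seats); z runs up the pin, from shank to grip (may be absent)
- low_hole (a point): the low of two yellow clevis forks fixed to the shelf (it takes a short pin): this point is the mouth of its vertical 15 mm pin hole, at the centre of the upper tine's flat top, 48 mm above the shelf. Fork top 44 mm wide (y), tines 8 mm thick, 1 mm above and below the lug. z up, x from the drawbar's post towards the closed end of the fork: the drawbar slides along +x into the fork
- low_drawbar (a joint): slide of the low fork's steel drawbar, in m: 0 drawn out, 0.040 home against its stop, where the 17 mm hole in its 10 mm thick lug lines up with the fork's holes. It starts part-way out, stays where it is left, and takes about 3 N to slide
- low_post (a point): centre of the upright round black post on the low drawbar's outer end (16 mm across, 50 mm tall; it stands in the middle of a flat round steel pad 60 mm across, level with the drawbar's top, 25 mm below this point); it lies 75 mm on the -x side of the fork hole when the drawbar is home, and moves with the drawbar; axes as for the fork hole
- tall_hole (a point): the tall of two yellow clevis forks fixed to the shelf (it takes a long pin): this point is the mouth of its vertical 15 mm pin hole, at the centre of the upper tine's flat top, 70 mm above the shelf. Fork top 44 mm wide (y), tines 8 mm thick, 1 mm above and below the lug. z up, x from the drawbar's post towards the closed end of the fork: the drawbar slides along +x into the fork
- tall_drawbar (a joint): slide of the tall fork's steel drawbar, in m: 0 drawn out, 0.040 home against its stop, where the 17 mm hole in its 32 mm thick lug lines up with the fork's holes. It starts part-way out, stays where it is left, and takes about 3 N to slide
- tall_post (a point): centre of the upright round black post on the tall drawbar's outer end (16 mm across, 50 mm tall; it stands in the middle of a flat round steel pad 60 mm across, level with the drawbar's top, 25 mm below this point); it lies 75 mm on the -x side of the fork hole when the drawbar is home, and moves with the drawbar; axes as for the fork hole
- row_low (a point): lower row of the stepped plywood storage rack fixed to the shelf: an open slot 15.5 mm wide and 136 mm long between two bars; pins hang in it by their heads. This point is the middle of the slot, level with the bars' top, 48 mm above the shelf; y runs along the slot, x points across it from the low row to the high row (80 mm apart), z up. Row for spare short pins
- row_high (a point): higher row of the stepped plywood storage rack fixed to the shelf: an open slot 15.5 mm wide and 136 mm long between two bars; pins hang in it by their heads. This point is the middle of the slot, level with the bars' top, 70 mm above the shelf; y runs along the slot, x points across it from the low row to the high row (80 mm apart), z up. Row for spare long pins
- supply: pale wooden block fixed to the shelf, 105 x 165 x 32 mm, origin at the centre of its underside, z up. The pins start mixed, standing on their feet in six 14 mm holes 24 mm deep (floor 8 mm above the shelf), at x = -27.5 and 27.5 and y = -55, 0 and 55 mm in its frame; so a long pin stands 22 mm higher than a short one
- ring_mid (a point): brass band ring, 52 mm outside, 34 mm bore, 14 mm high, 80 g, lying flat on the shelf on the robot's side of the forks; this point is its centre, half-way up; z is its axis
- kettlebell: pink kettlebell, 132 mm across, 192 mm tall, 4 kg, a bystander; origin under its centre
- carabiner: chrome carabiner lying flat, 93 x 57 x 9 mm, a bystander; origin at its middle on the shelf
- tumbler: glass tumbler, 74 mm across, 95 mm tall, a bystander; origin under its centre
- grip_trainer: blue hard-plastic grip trainer lying flat, 134 x 84 x 24 mm, a bystander; origin at its middle on the shelf
- bottle: green drinking bottle, 64 mm across, 190 mm tall, a bystander; origin under its centre
Things that resemble listed ones, but are neither listed nor needed, are in the scene too. Leave any green or pink look-alike of the part that bears long1_grip alone.

How it is judged:
By the outcome, as a careful person would: the job done as asked, in the order asked, and still so for the second after the job is handed in, with the robot touching nothing.
Of short2, short3, long2, long3 only 2 to 4 are there at a start; the rules pass over those that are not, and their reading is None.
At some moment in a run one of ring may be knocked a few centimetres aside while the robot is not near it.
It also fails if it takes over 210 s, if anything falls off the work surface, if the arm or the gripper's body presses on something with over 40 N, if the wrist force passes 120 N, or if a joint passes its speed limit or range.

## Working session

There is one attempt and no reset: what is moved stays moved. The work goes in short steps, Python scripts to look and compute and a shell command to move; the robot and the scene stay as the last step left them, time stands still between calls to the robot, and variables do not carry over. Pictures are saved under pics/ and viewed, about 12 in all and at most 16, crops included, and the job is handed in when it is done.

```bash
ls; mkdir -p pics; python3 - <<'E'
from workcell import env,capture,camera_info
import cv2,numpy as np
s=env.state();print(s)
for n in("top","side","wrist"):
    i=camera_info(n);im,d=capture(n);cv2.imwrite(f"pics/{n}0.png",im);np.save(f"pics/{n}0.npy",d)
    print(n,i)
E
```

```text
pics
{'time': 0.0, 'joint_positions': array([ 1.06384054,  0.41187655, -0.0127125 ,  1.59703975,  0.00560211,
        1.13425466, -0.08218108]), 'joint_velocities': array([ 0.00122179, -0.00244795,  0.00081134, -0.00168337, -0.00083168,
       -0.00028121, -0.00174919]), 'joint_efforts': array([ 7.71098462e-05, -5.87948263e+01,  6.42310213e-01, -2.91070372e+01,
       -5.37639542e-02,  1.84359314e-02,  9.88261240e-05]), 'ee_pos': array([ 0.26526272, -0.56537473,  0.22182536]), 'tool_rot': array([-3.06484046e+00, -6.83428298e-01,  6.95410309e-04]), 'contact_force': array([0.24021377, 0.43509468, 0.77540372]), 'ft_torque': array([-0.01030806,  0.0108563 , -0.00846376]), 'opening': 0.999027012380803}
top {'intrinsics': array([[480.6132948 ,   0.        , 315.74372431],
       [  0.        , 480.6132948 , 198.43936587],
       [  0.        ,   0.        ,   1.        ]]), 'position': array([ 0.41014535, -0.02706059,  1.44437916]), 'orientation': array([-2.20439292,  2.1417851 , -0.1122747 ])}
side {'intrinsics': array([[440.36799062,   0.        , 322.3685154 ],
       [  0.        , 440.36799062, 192.11858724],
       [  0.        ,   0.        ,   1.        ]]), 'position': array([ 0.1280762 , -0.85656062,  0.79224629]), 'orientation': array([-2.16824833,  0.51133614, -0.28746286])}
wrist {'intrinsics': array([[305.926762  ,   0.        , 317.54662183],
       [  0.        , 305.926762  , 197.52483293],
       [  0.        ,   0.        ,   1.        ]]), 'position': array([ 0.34141047, -0.53007903,  0.38376662]), 'orientation': array([ 2.42411805, -1.54150409, -0.24066334])}
```

View pics/top0.png

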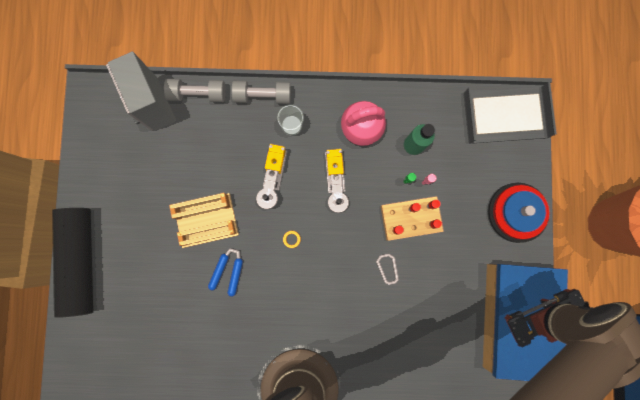

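View pics/side0.png

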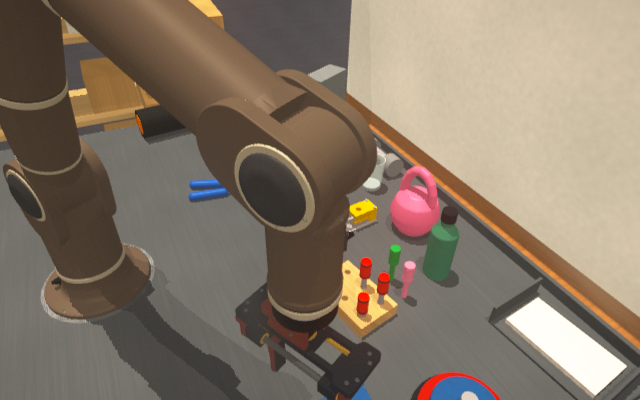

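```bash
cat > h.py <<'E'
import numpy as np,cv2
from scipy.spatial.transform import Rotation as R
from workcell import env,capture,camera_info
def ray(i,u,v):
    K=i["intrinsics"];d=np.stack([(np.asarray(u)-K[0,2])/K[0,0],(np.asarray(v)-K[1,2])/K[1,1],np.ones(np.shape(u))],-1)
    return d@R.from_rotvec(i["orientation"]).as_matrix().T
def plane(i,u,v,z):
    r=ray(i,u,v);return i["position"]+r*((z-i["position"][2])/r[...,2])[...,None]
def cloud(i,d):
    v,u=np.mgrid[:d.shape[0],:d.shape[1]];return i["position"]+ray(i,u,v)*d[...,None]
def proj(i,p):
    c=(np.asarray(p)-i["position"])@R.from_rotvec(i["orientation"]).as_matrix()
    q=c@i["intrinsics"].T;return q[...,:2]/q[...,2:]
def blobs(m,amin=8):
    n,l,s,c=cv2.connectedComponentsWithStats(m.astype(np.uint8),connectivity=4)
    return [(l==k,s[k],c[k]) for k in range(1,n) if s[k,4]>=amin]
E
python3 - <<'E'
from h import *
i=camera_info("top");im=cv2.imread("pics/top0.png");d=np.load("pics/top0.npy")
P=cloud(i,d);Z=P[...,2]
hsv=cv2.cvtColor(im,cv2.COLOR_BGR2HSV);H,S,V=[hsv[...,k].astype(int) for k in range(3)]
print("table z",np.median(Z[280:320,270:330]))
def rep(n,m,win,amin=8):
    w=np.zeros(m.shape,bool);w[win[1]:win[3],win[0]:win[2]]=1
    for b,s,c in blobs(m&w,amin):
        print(n,s,c.round(1),"z pct",np.percentile(Z[b],[10,50,90,98]).round(3),"xyz",np.median(P[b],0).round(4))
rep("red",((H<8)|(H>172))&(S>150)&(V>90),(380,190,450,245))
rep("yel",(H>20)&(H<33)&(S>170)&(V>110),(255,140,350,200))
rep("ring",(H>15)&(H<30)&(S>140)&(V>100),(275,225,305,255))
rep("grn",(H>50)&(H<75)&(S>150)&(V>60),(400,165,425,190))
rep("blk",(V<45),(250,180,355,215),5)
x=im[130:270,160:450];x=cv2.resize(x,None,fx=2.75,fy=2.75,interpolation=cv2.INTER_CUBIC)
cv2.imwrite("pics/topz.png",x)
E
```

```text
table z -2.42389645137564e-05
red [429 200  11   9  76] [434.3 203.8] z pct [0.087 0.111 0.115 0.116] xyz [ 0.5361 -0.3622  0.111 ]
red [410 203  11   9  70] [415. 207.] z pct [0.09  0.111 0.115 0.117] xyz [ 0.5259 -0.3087  0.1108]
red [430 220  12   8  77] [435.5 223.5] z pct [0.064 0.088 0.093 0.094] xyz [ 0.484  -0.3715  0.0883]
red [393 226  10   8  64] [398.  229.6] z pct [0.078 0.089 0.094 0.096] xyz [ 0.4617 -0.266   0.0891]
yel [265 145  20  28 370] [274.6 158. ] z pct [0.063 0.069 0.073 0.076] xyz [0.6615 0.0904 0.0693]
yel [327 149  17  26 332] [334.6 161.7] z pct [0.044 0.047 0.051 0.054] xyz [ 0.6593 -0.0846  0.0475]
ring [283 231  18  17 146] [291.4 238.9] z pct [0.006 0.014 0.018 0.02 ] xyz [0.4289 0.0363 0.0136]
grn [405 173  11  10  67] [410.  177.6] z pct [0.078 0.102 0.107 0.108] xyz [ 0.6091 -0.2965  0.1022]
```

View pics/topz.png

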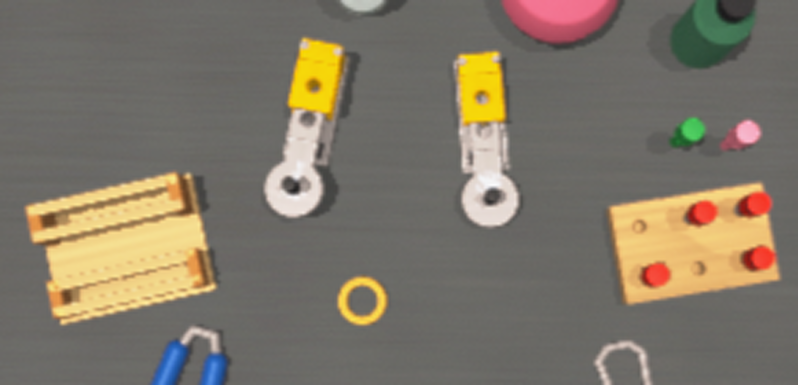

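```bash
python3 - <<'E'
from h import *
i=camera_info("top");im=cv2.imread("pics/top0.png");d=np.load("pics/top0.npy")
P=cloud(i,d);Z=P[...,2]
for n,u,v,z,du,dv in(("tall",274.2,161.3,.07,294/2.75+160,184/2.75+130),("low",335.3,165.3,.048,492/2.75+160,197/2.75+130)):
    hole=plane(i,u,v,z)
    w=np.hypot(P[...,0]-hole[0]+.09,P[...,1]-hole[1])<.06
    m=w&(Z>z+.025);q=P[m];print(n,"hole",hole.round(4),"post px",m.sum(),q.mean(0).round(4),q[:,2].max(), "click",plane(i,du,dv,z+.041).round(4))
    mp=w&(abs(Z-(z-.009))<.006)
    print(" pad",np.median(P[mp],0).round(4),mp.sum())
hsv=cv2.cvtColor(im,cv2.COLOR_BGR2HSV);H,S,V=[hsv[...,k].astype(int) for k in range(3)]
for n,w,z in(("tall",(255,140,297,200),.07),("low",(318,140,350,200),.048)):
    m=(H>20)&(H<33)&(S>170)&(V>110)&(abs(Z-z)<.006);k=np.zeros_like(m);k[w[1]:w[3],w[0]:w[2]]=1
    q=P[m&k][:,:2];r=cv2.minAreaRect((q*1000).astype(np.float32));print(n,r)
# pins: top faces
for n,w,z in(("L1",(425,196,446,214),.112),("L2",(405,198,424,216),.112),("S1",(425,216,450,232),.09),("S2",(390,222,408,238),.09)):
    m=((H<8)|(H>172))&(S>120)&(V>60)&(abs(Z-z-.002)<.006);k=np.zeros_like(m);k[w[1]:w[3],w[0]:w[2]]=1
    q=P[m&k];print(n,len(q),((q.min(0)+q.max(0))/2).round(4),q.mean(0).round(4))
# rack
w=np.zeros_like(m);w[185:255,160:245]=1
for a,b in((.04,.056),(.062,.078),(.008,.03),(.08,.12)):
    q=P[w&(Z>a)&(Z<b)]
    if len(q)>10:print("rack",a,len(q),np.median(q,0).round(4),cv2.minAreaRect((q[:,:2]*1000).astype(np.float32)))
for a,b,c in (("kb",(340,100,388,148),.1),("tumbler",(275,100,305,138),.05),("bottle",(400,120,436,158),.1),("cara",(374,250,400,288),.004)):
    pass
s=env.state();T=R.from_rotvec(s["tool_rot"]).as_matrix();c=camera_info("wrist")
print("cam in tool",T.T@(c["position"]-s["ee_pos"]),"\n",T.T@R.from_rotvec(c["orientation"]).as_matrix())
k=np.zeros_like(m);k[100:150,338:390]=1;q=P[k&(Z>.03)];print("kb",q.min(0),q.max(0))
E
```

```text
tall hole [0.6502 0.0913 0.07  ] post px 27 [0.5432 0.1112 0.1102] 0.11679686631505848 click [0.5421 0.1044 0.111 ]
 pad [0.5579 0.1072 0.0607] 436
low hole [ 0.6475 -0.0867  0.048 ] post px 26 [ 0.5395 -0.0961  0.0886] 0.09745463356264006 click [ 0.5367 -0.0977  0.089 ]
 pad [ 0.5544 -0.0932  0.039 ] 416
tall ((662.39208984375, 91.92137145996094), (44.75901794433594, 73.91462707519531), 80.08003234863281)
low ((659.135986328125, -83.91935729980469), (74.14237213134766, 43.04494094848633), 6.017453670501709)
L1 55 [ 0.5372 -0.3643  0.1123] [ 0.5366 -0.3646  0.1124]
L2 51 [ 0.5272 -0.3115  0.1132] [ 0.5267 -0.311   0.1121]
S1 49 [ 0.4828 -0.375   0.0919] [ 0.483  -0.375   0.0903]
S2 47 [ 0.4627 -0.2672  0.0912] [ 0.4632 -0.2672  0.0908]
rack 0.04 546 [0.44   0.2854 0.0479] ((476.58416748046875, 295.5438537597656), (116.4814224243164, 160.59849548339844), 14.510581970214844)
rack 0.062 547 [0.516  0.3067 0.0695] ((516.7140502929688, 306.3548278808594), (40.51213455200195, 160.364501953125), 14.553337097167969)
rack 0.008 448 [0.4757 0.2789 0.0101] ((479.3827209472656, 307.62530517578125), (205.8788299560547, 245.3798065185547), 1.673644781112671)
cam in tool [ 8.38881124e-02  1.31511994e-04 -1.61853128e-01] 
 [[-9.95945351e-04 -9.53021663e-01 -3.02900509e-01]
 [ 9.99999486e-01 -1.00669172e-03 -1.20652883e-04]
 [-1.89942624e-04 -3.02900473e-01  9.53022176e-01]]
kb [ 0.41014535 -0.2296779   0.03179708] [ 0.83964844 -0.02706059  1.44437916]
```

```bash
cat >> h.py <<'E'
def to(x,y,z,yaw,s=None):
    """shift (cm, tool axes) and turn (deg rotvec) to TCP x,y,z pointing down with tool x at world yaw (deg)"""
    s=s or env.state();T=R.from_rotvec(s["tool_rot"])
    G=R.from_euler("z",yaw,degrees=True)*R.from_euler("x",180,degrees=True)
    sh=T.inv().apply(np.array([x,y,z])-s["ee_pos"])*100;rv=(T.inv()*G).as_rotvec(degrees=True)
    print("shift",sh.round(2),"turn",rv.round(2))
def st():
    s=env.state();T=R.from_rotvec(s["tool_rot"]).as_matrix()
    print("t %.2f"%s["time"],"tcp",(s["ee_pos"]*1000).round(1),"yaw %.2f"%np.degrees(np.arctan2(T[1,0],T[0,0])),"zax",T[:,2].round(4),"F",s["contact_force"].round(1),"open %.3f"%s["opening"],"j",s["joint_positions"].round(2))
E
python3 -c "
from h import *
st();to(.55,0,.26,25.2);to(.55,0,.26,180)"
```

```text
t 0.15 tcp [ 265.3 -565.5  222. ] yaw 25.14 zax [-6.e-04  1.e-03 -1.e+00] F [ 0.5  0.2 -0.2] open 1.002 j [ 1.06  0.41 -0.01  1.6   0.01  1.13 -0.08]
shift [ 49.79 -39.1   -3.75] turn [-0.07  0.   -0.06]
shift [ 49.79 -39.1   -3.75] turn [-3.0000e-02 -9.0000e-02 -1.5486e+02]
```

```bash
python3 -m jog '[[[0.5,0,0,-3.8,0,0,0],[0.5,3,-2.5,-3.8,0,0,0],[0.5,6,-5,-3.8,0,0,0],[0.5,9,-7.5,-3.8,0,0,0],[0.5,12,-10,-3.8,0,0,0],[0.5,15,-12.5,-3.8,0,0,0],[0.5,18,-14.5,-3.8,0,0,0],[0.5,21,-16.5,-3.8,0,0,0],[0.5,24,-19,-3.8,0,0,0],[0.5,27,-21.5,-3.8,0,0,0]]]' && python3 -m jog '[[[0.5,3,-2.5,0,0,0,-7],[0.5,6,-5,0,0,0,-14],[0.5,9,-7.5,0,0,0,-21],[0.5,12,-10,0,0,0,-28],[0.5,15,-12.5,0,0,0,-35],[0.5,18,-15,0,0,0,-42],[0.5,21,-16.5,0,0,0,-49],[0.5,22.8,-17.6,0,0,0,-56],[0.5,22.8,-17.6,0,0,0,-63],[0.5,22.8,-17.6,0,0,0,-70]]]' && python3 -m jog '[[[0.5,0,0,0,0,0,-7],[0.5,0,0,0,0,0,-14],[0.5,0,0,0,0,0,-21],[0.5,0,0,0,0,0,-28],[0.5,0,0,0,0,0,-35],[0.5,0,0,0,0,0,-42],[0.5,0,0,0,0,0,-49],[0.5,0,0,0,0,0,-56],[0.5,0,0,0,0,0,-63],[0.5,0,0,0,0,0,-70]]]' && python3 -m jog '[[[0.5,0,0,0,0,0,-7],[0.5,0,0,0,0,0,-14],[0.5,0,0,0,0,0,-14.9],[0.5,0,0,0,0,0,-14.9]]]'
python3 - <<'E'
from h import *
st();to(.55,0,.26,180)
i=camera_info("wrist");im,d=capture("wrist");cv2.imwrite("pics/w1.png",im);np.savez("pics/w1.npz",d=d,**i)
E
```

```text
time: 0.98
ee_pos: [0.4189, -0.2548, 0.2606]
tool_rot: [3.066, 0.683, -0.0]
contact_force: [0.4, -0.5, -0.5]
opening: 0.502
time: 1.82
ee_pos: [0.5505, 0.0018, 0.2601]
tool_rot: [-2.108, -2.328, -0.0]
contact_force: [0.1, -1.3, 0.3]
opening: 0.498
time: 2.65
ee_pos: [0.55, -0.0004, 0.2604]
tool_rot: [-0.397, -3.116, 0.0]
contact_force: [-0.0, -0.2, -0.2]
opening: 0.504
time: 2.98
ee_pos: [0.5501, -0.0005, 0.2604]
tool_rot: [-0.003, -3.141, -0.0]
contact_force: [0.2, -0.3, 0.1]
opening: 0.499
t 2.98 tcp [ 5.501e+02 -5.000e-01  2.604e+02] yaw 179.89 zax [-6.e-04  2.e-04 -1.e+00] F [ 0.2 -0.3  0.1] open 0.499 j [ 0.56  0.37 -0.83  1.69  0.29  1.21  1.23]
shift [0.01 0.05 0.04] turn [ 0.01 -0.03 -0.11]
```

View pics/w1.png

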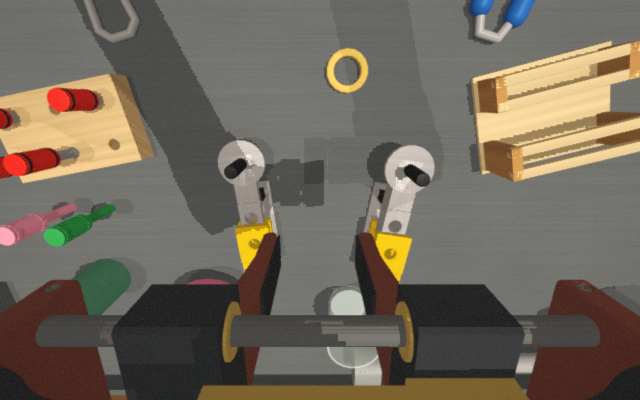

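```bash
python3 - <<'E'
from h import *
f=np.load("pics/w1.npz");i={k:f[k] for k in("intrinsics","position","orientation")};d=f["d"];im=cv2.imread("pics/w1.png")
P=cloud(i,d);Z=P[...,2]
hsv=cv2.cvtColor(im,cv2.COLOR_BGR2HSV);H,S,V=[hsv[...,k].astype(int) for k in range(3)]
print("table",np.median(Z[150:200,330:360]))
yel=(H>18)&(H<35)&(S>150)&(V>120)
for n,w,z in(("low",(232,220,276,275),.048),("tall",(368,230,415,285),.07)):
    k=np.zeros_like(yel);k[w[1]:w[3],w[0]:w[2]]=1
    m=yel&k;print(n,m.sum(),"top z",np.median(Z[m]).round(4))
    cs,_=cv2.findContours(m.astype(np.uint8),cv2.RETR_CCOMP,cv2.CHAIN_APPROX_NONE)
    for c in cs:
        a=cv2.contourArea(c)
        if a>20:
            M=cv2.moments(c);u,v=M["m10"]/M["m00"],M["m01"]/M["m00"];print("  contour",a,round(u,1),round(v,1),plane(i,u,v,z).round(4))
    # post top: black & high
    p=(Z>z+.036)&(Z<z+.05)&(V<70);kk=np.zeros_like(p);kk[140:200,210:450]=1
    p&=kk&((P[...,1]<0)==(n=="low"))
    if p.sum():
        print("  post top",p.sum(),((P[p].min(0)+P[p].max(0))/2).round(4),P[p].mean(0).round(4),P[p].max(0)[2])
# ring
k=np.zeros_like(yel);k[40:105,320:375]=1
m=k&(H>15)&(H<35)&(S>100)&(Z>.008)
c=cv2.fitEllipse(np.argwhere(m)[:,::-1].astype(np.float32)) if 0 else None
q=P[m&(abs(Z-.014)<.004)];print("ring",len(q),((q.min(0)+q.max(0))/2).round(4),np.ptp(q,0).round(4))
x=cv2.resize(im[135:290,205:440],None,fx=3,fy=3,interpolation=cv2.INTER_CUBIC);cv2.imwrite("pics/w1z.png",x)
E
```

```text
table -9.742439773582912e-05
low 979 top z 0.0477
  contour 899.0 250.5 239.8 [ 0.6449 -0.0909  0.048 ]
  post top 143 [ 0.5422 -0.0971  0.0871] [ 0.5421 -0.0971  0.0884] 0.09009096678092804
tall 1134 top z 0.0697
  contour 1064.5 392.4 250.1 [0.6495 0.0949 0.07  ]
  post top 123 [0.5454 0.1092 0.1094] [0.5464 0.1087 0.1103] 0.112444568647181
ring 834 [0.4314 0.0363 0.0136] [0.0508 0.0497 0.007 ]
```

View pics/w1z.png

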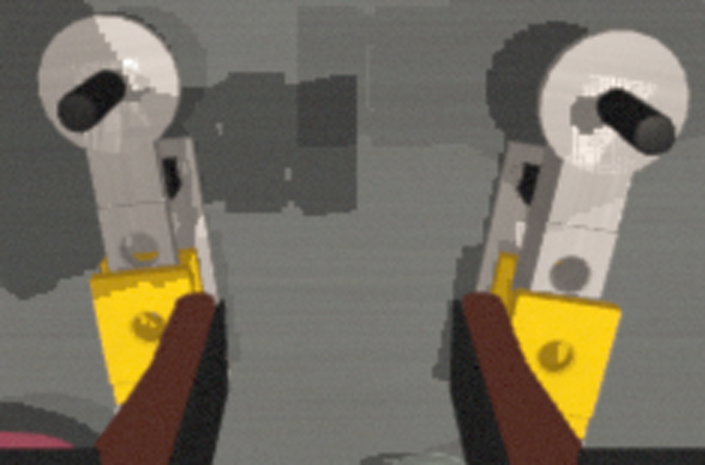

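```bash
python3 -c "
from h import *
f=np.load('pics/w1.npz');i={k:f[k] for k in('intrinsics','position','orientation')}
print(plane(i,254.7,243.7,.048),plane(i,390,253.7,.07),plane(i,205+77/3,135+112/3,.089),plane(i,205+655/3,135+135/3,.111))
to(.508,-.1005,.12,186)"
python3 -m jog '[[[1,2,5,0,0,0,-6],[1,4.2,10,4,0,0,-6],[1,4.2,10,8,0,0,-6],[1,4.2,10,12,0,0,-6],[1,4.2,10,14,0,0,-6],[1,4.2,10,14,0,0,-6],[1,4.2,10,14,0,0,-6],[1,4.2,10,14,0,0,-6]]]'
python3 -c "
from h import *
st();to(.508,-.1005,.056,186)"
```

```text
[ 0.65071523 -0.0856309   0.048     ] [0.65456665 0.09213367 0.07      ] [ 0.54279512 -0.09734918  0.089     ] [0.54657747 0.11038048 0.111     ]
shift [  4.18 -10.02  14.05] turn [ 0.01 -0.02 -6.19]
time: 3.7
ee_pos: [0.5093, 0.1, 0.1224]
tool_rot: [-0.163, 3.136, 0.001]
contact_force: [-0.1, 0.5, 1.0]
opening: 0.001
t 3.70 tcp [509.3 100.  122.4] yaw -174.05 zax [ 1.6e-03  4.0e-04 -1.0e+00] F [-0.1  0.5  1. ] open 0.001 j [ 0.35  0.47 -0.82  1.92  0.43  0.93  1.  ]
shift [  2.22 -19.93   6.63] turn [ 0.02  0.09 -0.05]
```

```bash
python3 -c "
from h import *
to(.511,.1165,.078,170.2)"
```

```text
shift [-0.33  1.62  4.44] turn [ 0.03  0.09 15.75]
```

```bash
python3 -m jog '[[[1,-0.3,1.6,0,0,0,7],[1,-0.3,1.6,0,0,0,14],[1,-0.3,1.6,2,0,0,15.7],[1,-0.3,1.6,4.4,0,0,15.7],[1,-0.3,1.6,4.4,0,0,15.7],[1,-0.3,1.6,4.4,0,0,15.7]]]' && python3 -m jog '[[[1,-0.5,0,0,0,0,0],[1,-1,0,0,0,0,0],[1,-1.5,0,0,0,0,0],[1,-2,0,0,0,0,0],[1,-2.5,0,0,0,0,0],[1,-3,0,0,0,0,0],[1,-3.5,0,0,0,0,0],[1,-4,0,0,0,0,0],[1,-4,0,0,0,0,0],[1,-4,0,0,0,0,0]]]'
python3 -c "
from h import *
st()"
```

```text
time: 4.2
ee_pos: [0.5104, 0.1157, 0.0783]
tool_rot: [0.266, 3.129, 0.0]
contact_force: [0.8, 0.6, 0.5]
opening: 0.006
time: 5.03
ee_pos: [0.5494, 0.1089, 0.0764]
tool_rot: [0.265, 3.13, -0.0]
contact_force: [-0.4, -0.2, -0.4]
opening: 0.007
t 5.03 tcp [549.4 108.9  76.4] yaw 170.32 zax [ 4.e-04 -1.e-04 -1.e+00] F [-0.4 -0.2 -0.4] open 0.007 j [ 0.23  0.57 -0.69  1.86  0.47  0.87  0.71]
```

```bash
python3 -m jog '[[[1,-0.3,0,0,0,0,0],[1,-0.6,0,0,0,0,0],[1,-0.9,0,0,0,0,0],[1,-0.9,0,0,0,0,0]]]'; python3 -m jog '[[[1,-0.2,0,0,0,0,0],[1,-0.4,0,0,0,0,0],[1,-0.4,0,0,0,0,0]]]' ;python3 -m jog '[[[1,-0.2,0,0,0,0,0],[1,-0.3,0,0,0,0,0],[1,-0.3,0,0,0,0,0]]]'
```

```text
time: 5.37
ee_pos: [0.5581, 0.1075, 0.0765]
tool_rot: [-0.265, -3.13, 0.0]
contact_force: [-1.2, -0.2, -0.2]
opening: 0.004
time: 5.62
ee_pos: [0.5616, 0.1069, 0.0765]
tool_rot: [-0.264, -3.13, 0.0]
contact_force: [-3.1, 0.1, -0.1]
opening: 0.005
time: 5.87
ee_pos: [0.5618, 0.1069, 0.0764]
tool_rot: [-0.263, -3.125, 0.002]
contact_force: [-12.7, 0.5, 6.5]
opening: 0.002
```

```bash
python3 -m jog '[[[1,2.5,0,0,0,0,0],[1,3,0,-3,0,0,0],[1,3,0,-6,0,0,0],[1,3,0,-6,0,0,7],[1,3,0,-6,0,0,0],[1,3,0,-6,0,0,-7],[1,3,0,-6,0,0,-14],[1,3,0,-6,0,0,-15.7],[1,3,0,-6,0,0,-15.7]]]'
python3 -c "
from h import *
st();to(.508,-.101,.056,186)"
```

```text
time: 6.62
ee_pos: [0.536, 0.1114, 0.137]
tool_rot: [-0.167, 3.135, 0.0]
contact_force: [1.1, -0.2, 1.0]
opening: 0.004
t 6.62 tcp [536.  111.4 137. ] yaw -173.91 zax [ 1.7e-03  3.0e-04 -1.0e+00] F [ 1.1 -0.2  1. ] open 0.004 j [ 0.32  0.5  -0.81  1.84  0.43  0.98  1.  ]
shift [  5.05 -20.82   8.09] turn [0.01 0.1  0.09]
```

```bash
python3 -m jog '[[[1,1.2,-4,0,0,0,0],[1,2.5,-8,0,0,0,0],[1,3.8,-12,0,0,0,0],[1,5,-16,0,0,0,0],[1,5,-19,2,0,0,0],[1,5,-20.8,5,0,0,0],[1,5,-20.8,8.1,0,0,0],[1,5,-20.8,8.1,0,0,0],[1,5,-20.8,8.1,0,0,0]]]' && python3 -m jog '[[[1,-0.5,0,0,0,0,0],[1,-1,0,0,0,0,0],[1,-1.5,0,0,0,0,0],[1,-2,0,0,0,0,0],[1,-2.5,0,0,0,0,0],[1,-3,0,0,0,0,0],[1,-3.5,0,0,0,0,0],[1,-4,0,0,0,0,0],[1,-4.4,0,0,0,0,0],[1,-4.4,0,0,0,0,0]]]'; python3 -m jog '[[[1,-0.2,0,0,0,0,0],[1,-0.4,0,0,0,0,0],[1,-0.4,0,0,0,0,0]]]' ;python3 -m jog '[[[1,-0.2,0,0,0,0,0],[1,-0.3,0,0,0,0,0],[1,-0.3,0,0,0,0,0]]]'
```

```text
time: 7.37
ee_pos: [0.5067, -0.1, 0.0552]
tool_rot: [0.164, -3.135, -0.002]
contact_force: [0.1, 1.2, 1.3]
opening: 0.006
time: 8.2
ee_pos: [0.5521, -0.0957, 0.0556]
tool_rot: [-0.166, 3.136, 0.001]
contact_force: [-0.0, -0.3, -0.4]
opening: 0.008
time: 8.45
ee_pos: [0.5552, -0.0954, 0.0556]
tool_rot: [-0.166, 3.137, 0.0]
contact_force: [-0.7, 0.4, 0.4]
opening: 0.007
time: 8.7
ee_pos: [0.5573, -0.0952, 0.0555]
tool_rot: [0.165, -3.136, 0.0]
contact_force: [-4.5, -0.4, 2.8]
opening: 0.005
```

```bash
python3 -m jog '[[[1,-0.2,0,0,0,0,0],[1,-0.2,0,0,0,0,0],[1,-0.2,0,0,0,0,0]]]' ; python3 -m jog '[[[1,2.5,0,0,0,0,0],[1,3.5,0,-4,0,0,0],[1,3.5,0,-8,0,0,0],[1,3.5,0,-12,0,0,0],[0.5,3.5,0,-15,0,0,0],[0.5,3.5,0,-15,0,0,0]]]'
python3 -c "
from h import *
st();to(.45,-.30,.25,190.5)"
```

```text
time: 8.95
ee_pos: [0.5575, -0.0953, 0.0553]
tool_rot: [0.165, -3.132, 0.001]
contact_force: [-11.4, 0.1, 8.2]
opening: 0.004
time: 9.45
ee_pos: [0.5292, -0.0984, 0.2122]
tool_rot: [-0.165, 3.126, -0.004]
contact_force: [0.3, 0.9, 0.2]
opening: 0.112
t 9.45 tcp [529.2 -98.4 212.2] yaw -173.95 zax [ 0.011  -0.0023 -0.9999] F [0.3 0.9 0.2] open 0.112 j [ 0.75  0.39 -0.84  1.79  0.33  1.1   1.48]
shift [  9.96 -19.23  -3.82] turn [-0.22  0.6  -4.45]
```

```bash
python3 -m jog '[[[0.5,2,-4,-3,0,0,0],[0.5,4,-8,-3.8,0,0,0],[0.5,6,-12,-3.8,0,0,0],[0.5,8,-16,-3.8,0,0,0],[0.5,10,-19.2,-3.8,0,0,-4.4],[0.5,10,-19.2,-3.8,0,0,-4.4],[0.5,10,-19.2,-3.8,0,0,-4.4]]]' 
python3 - <<'E'
from h import *
st()
i=camera_info("wrist");im,d=capture("wrist");cv2.imwrite("pics/w2.png",im);np.savez("pics/w2.npz",d=d,**i)
P=cloud(i,d);Z=P[...,2]
hsv=cv2.cvtColor(im,cv2.COLOR_BGR2HSV);H,S,V=[hsv[...,k].astype(int) for k in range(3)]
red=((H<8)|(H>172))&(S>120)&(V>60)
for nm,z,a in(("long",.112,.1),("short",.09,.082)):
    m=red&(abs(Z-z)<.004)
    for b,s,c in blobs(m,60):
        q=P[b];print(nm,s,((q.min(0)+q.max(0))/2*1000).round(1),(q.mean(0)*1000).round(1),(np.ptp(q,0)*1000).round(1),"ray",(plane(i,*c,z)*1000).round(1))
E
```

```text
time: 10.03
ee_pos: [0.4436, -0.3057, 0.2429]
tool_rot: [0.274, -3.129, 0.003]
contact_force: [-0.4, 0.7, -0.4]
opening: 0.503
t 10.03 tcp [ 443.6 -305.7  242.9] yaw -170.00 zax [-4.0e-04 -1.7e-03 -1.0e+00] F [-0.4  0.7 -0.4] open 0.503 j [ 1.15  0.35 -0.81  1.74  0.28  1.17  2.01]
long [287 251  22  21 357] [ 529.1 -313.7  110.9] [ 528.  -313.7  111.6] [23.3 22.8  5.5] ray [ 527.8 -313.7  112. ]
long [236 252  19  20 242] [ 539.  -369.8  111. ] [ 536.8 -370.2  111.6] [23.5 18.8  5.6] ray [ 536.5 -370.2  112. ]
short [337 196  21  21 341] [ 464.7 -270.    89.1] [ 464.  -270.1   89.7] [23.3 22.4  5.5] ray [ 463.9 -270.2   90. ]
short [236 197  23  21 350] [ 484.8 -377.6   89. ] [ 484.4 -377.4   89.6] [23.  23.7  6. ] ray [ 484.3 -377.4   90. ]
```

View pics/w2.png

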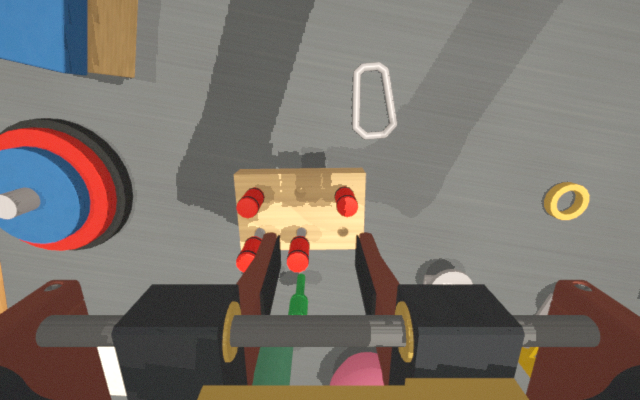

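```bash
python3 -c "
from h import *
to(.464,-.270,.13,190);to(.464,-.270,.052,190)"
```

```text
shift [-2.44  2.88 11.32] turn [-0.03  0.02  0.15]
shift [-2.43  2.89 19.12] turn [-0.03  0.02  0.15]
```

```bash
python3 -m jog '[[[0.5,-1.2,1.5,4,0,0,0],[0.5,-2.4,2.9,8,0,0,0],[0.5,-2.4,2.9,11.3,0,0,0],[0.5,-2.4,2.9,14,0,0,0],[0.5,-2.4,2.9,17,0,0,0],[0.5,-2.4,2.9,19.1,0,0,0],[0.5,-2.4,2.9,19.1,0,0,0],[0.5,-2.4,2.9,19.1,0,0,0]]]' && python3 -c "
from h import *
st()" && python3 -m jog '[[[1,0,0,0,0,0,0],[1,0,0,0,0,0,0],[1,0,0,0,0,0,0],[1,0,0,0,0,0,0],[1,0,0,0,0,0,0],[1,0,0,0,0,0,0]]]' 30
```

```text
time: 10.75
ee_pos: [0.4649, -0.2652, 0.0523]
tool_rot: [0.29, -3.128, -0.003]
contact_force: [1.2, 0.2, -0.1]
opening: 0.501
t 10.75 tcp [ 464.9 -265.2   52.3] yaw -169.42 zax [-6.0e-04  1.9e-03 -1.0e+00] F [ 1.2  0.2 -0.1] open 0.501 j [ 0.96  0.58 -0.69  1.94  0.5   0.81  1.74]
time: 11.25
ee_pos: [0.4652, -0.2681, 0.0539]
tool_rot: [-0.285, 3.127, -0.003]
contact_force: [-0.6, -1.4, 7.5]
opening: 0.27
```

```bash
python3 -m jog '[[[1,0,0,-3,0,0,0],[1,0,0,-6,0,0,0],[1,0,0,-9,0,0,0],[1,0,0,-12,0,0,0],[1,0,0,-16,0,0,0],[1,0,0,-16,0,0,0],[1,0,0,-16,0,0,0],[1,0,0,-16,0,0,0]]]' 
python3 - <<'E'
from h import *
st();to(.60,-.08,.21,180)
im,d=capture("wrist");cv2.imwrite("pics/w3.png",cv2.resize(im[150:350,210:430],None,fx=3,fy=3))
E
```

```text
time: 11.92
ee_pos: [0.4637, -0.2674, 0.2123]
tool_rot: [0.285, -3.128, 0.001]
contact_force: [-0.2, -1.2, -1.3]
opening: 0.266
t 11.92 tcp [ 463.7 -267.4  212.3] yaw -169.59 zax [-5.e-04 -4.e-04 -1.e+00] F [-0.2 -1.2 -1.3] open 0.266 j [ 1.07  0.38 -0.82  1.79  0.31  1.11  1.9 ]
shift [-16.79  15.96   0.21] turn [-0.02 -0.03 10.41]
```

View pics/w3.png

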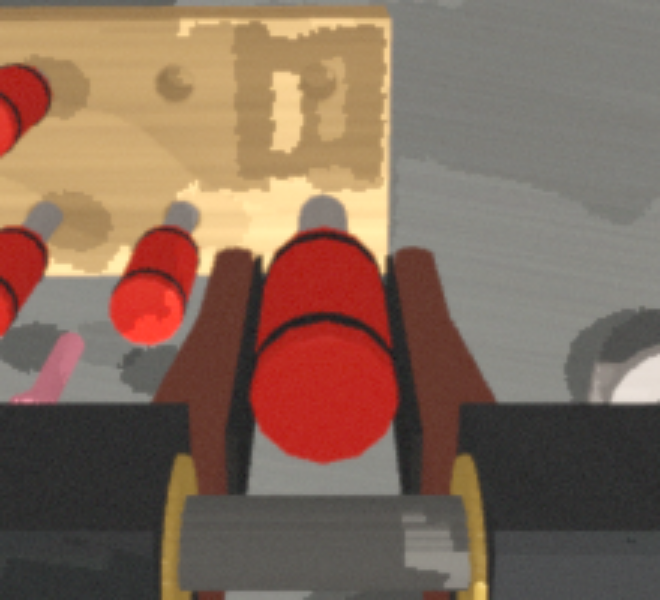

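```bash
cat >> h.py <<'E'
def inhand():
    s=env.state();T=R.from_rotvec(s["tool_rot"]);i=camera_info("wrist");im,d=capture("wrist")
    P=T.inv().apply((cloud(i,d)-s["ee_pos"]).reshape(-1,3)).reshape(*d.shape,3)*1000
    hsv=cv2.cvtColor(im,cv2.COLOR_BGR2HSV);H,S,V=[hsv[...,k].astype(int) for k in range(3)]
    m=((H<8)|(H>172))&(S>120)&(V>60)&(abs(P[...,1])<20)&(abs(P[...,0])<25)&(P[...,2]<0)
    q=P[m];zt=np.percentile(q[:,2],3);q=q[q[:,2]<zt+2.5]
    print("grip top in tool: z %.1f"%zt,"centre",((q.min(0)+q.max(0))/2).round(1),"mean",q.mean(0).round(1),"extent",np.ptp(q,0).round(1))
    return im,d,i,s
E
python3 -c "
from h import *
inhand();to(.65,-.086,.212,165)
i=camera_info('top');im,d=capture('top');P=cloud(i,d);H=cv2.cvtColor(im,cv2.COLOR_BGR2HSV)
m=(H[...,0]>160)&(H[...,0]<178)&(H[...,1]>90);m[:,:335]=0;m[:,390:]=0;m[160:]=0
for a,b in((.02,.1),(.1,.15),(.15,.2)):
    q=P[m&(P[...,2]>a)&(P[...,2]<b)];print(a,len(q),q.min(0),q.max(0))
"
```

```text
grip top in tool: z -79.3 centre [ -2.5  -0.2 -80.8] mean [ -1.9   0.4 -80.3] extent [21.2 26.9  8. ]
shift [-21.64  14.42  -0.09] turn [ 0.06 -0.12 25.44]
0.02 611 [ 0.70884114 -0.22959846  0.03276457] [ 0.83740676 -0.09930341  0.09999452]
0.1 625 [ 0.72229033 -0.21831468  0.10006075] [ 0.82474372 -0.10855514  0.14991396]
0.15 292 [ 0.75472902 -0.20996996  0.15023072] [ 0.79331118 -0.11905232  0.19408217]
```

```bash
sed -i 's/(P\[...,2\]<0)/(P[...,2]<0)\&(P[...,2]>-50)/' h.py
python3 -m jog '[[[1,-3,2,0,0,0,0],[1,-6,4,0,0,0,0],[1,-9,6,0,0,0,0],[1,-12,8,0,0,0,6],[1,-15,10,0,0,0,12],[1,-18,12,0,0,0,18],[1,-21.6,14.4,0,0,0,25],[1,-21.6,14.4,0,0,0,25],[1,-21.6,14.4,0,0,0,25],[1,-21.6,14.4,0,0,0,25]]]' && python3 -m jog '[[[1,0,0,0,0,0,0],[1,0,0,0,0,0,0],[1,0,0,0,0,0,0]]]'
python3 - <<'E'
from h import *
st();im,d,i,s=inhand()
cv2.imwrite("pics/w4.png",cv2.resize(im[120:320,220:420],None,fx=3,fy=3))
np.savez("pics/w4.npz",d=d,im=im,**i)
E
```

```text
time: 12.9
ee_pos: [0.65, -0.0862, 0.211]
tool_rot: [-0.394, -3.114, 0.001]
contact_force: [-0.4, -0.8, -1.2]
opening: 0.266
time: 13.15
ee_pos: [0.65, -0.0884, 0.2126]
tool_rot: [-0.401, -3.116, 0.001]
contact_force: [1.1, 0.4, -0.8]
opening: 0.269
t 13.15 tcp [650.  -88.4 212.6] yaw 165.32 zax [-3.e-04 -7.e-04 -1.e+00] F [ 1.1  0.4 -0.8] open 0.269 j [ 0.51  0.56 -0.69  1.49  0.37  1.22  1.09]
grip top in tool: z -46.5 centre [ 10.9   0.  -47. ] mean [ 11.2   0.2 -47. ] extent [ 3.  39.9  5.9]
```

View pics/w4.png

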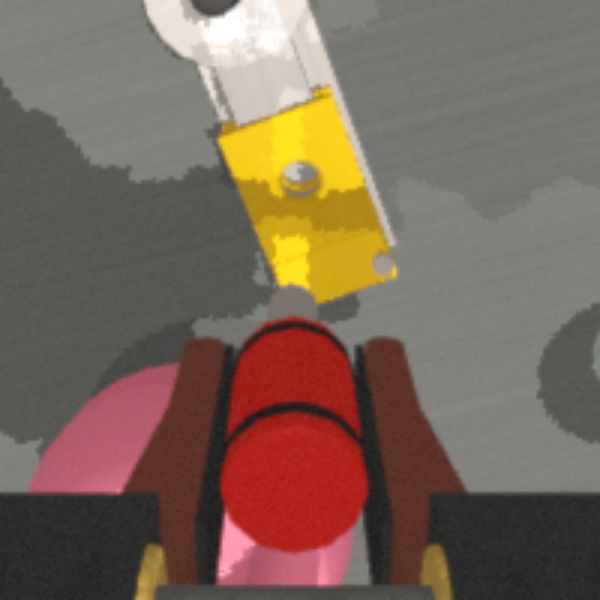

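```bash
python3 - <<'E'
from h import *
f=np.load("pics/w4.npz");i={k:f[k] for k in("intrinsics","position","orientation")};im=f["im"]
h=plane(i,320,179.3,.048);print("hole",h)
s=env.state();T=R.from_rotvec(s["tool_rot"])
for n,u,v,z in(("top",318.3,282.3,.2486),("tip",318.3,222,.1666)):
    p=plane(i,u,v,z);print(n,p.round(4),"tool mm",(T.inv().apply(p-s["ee_pos"])*1000).round(1))
hsv=cv2.cvtColor(im,cv2.COLOR_BGR2HSV)
# dark hole refine: pixels in yellow region not yellow
w=im[165:195,305:335];y=(hsv[...,0]>18)&(hsv[...,0]<35)&(hsv[...,1]>150);nb=~y[165:195,308:333]
for b,st_,c in blobs(nb,10):print(st_,c+[308,165],plane(i,*(c+[308,165]),.048))
p=f["d"]; P=cloud(i,p); q=P[y&(abs(P[...,2]-.048)<.006)];print("yellow",len(q),cv2.minAreaRect((q[:,:2]*1000).astype(np.float32)))
E
```

```text
hole [ 0.64997182 -0.08580258  0.048     ]
top [ 0.6486 -0.0878  0.2486] tool mm [  1.5  -0.  -35.9]
tip [ 0.6514 -0.0883  0.1666] tool mm [-1.3  0.2 46.1]
[ 6  9 12  7 68] [319.38235294 177.07352941] [ 0.64736541 -0.08582367  0.048     ]
[ 7 17 11  4 18] [320.27777778 183.66666667] [ 0.65485614 -0.0867579   0.048     ]
yellow 2372 ((660.0529174804688, -5.06280517578125), (75.89708709716797, 210.5407257080078), 0.7440899014472961)
```

```bash
python3 -c "
from h import *
to(.6503,-.0860,.106,165.3)"; python3 -m jog '[[[1,0,0.2,3,0,0,0],[1,0,0.2,6,0,0,0],[1,0,0.2,9,0,0,0],[1,0,0.2,10.6,0,0,0],[1,0,0.2,10.6,0,0,0],[1,0,0.2,10.6,0,0,0],[1,0,0.2,10.6,0,0,0],[1,0,0.2,10.6,0,0,0]]]';  python3 - <<'E'
from h import *
st();to(.6503,-.0860,.106,165.3)
E
```

```text
shift [ 0.04  0.22 10.67] turn [-0.03  0.01  0.03]
time: 13.87
ee_pos: [0.6522, -0.0847, 0.1087]
tool_rot: [0.398, 3.113, 0.0]
contact_force: [0.1, -0.1, -0.9]
opening: 0.265
t 13.87 tcp [652.2 -84.7 108.7] yaw 165.42 zax [ 3.e-03 -3.e-04 -1.e+00] F [ 0.1 -0.1 -0.9] open 0.265 j [ 0.48  0.66 -0.65  1.59  0.44  1.03  1.03]
shift [ 0.15 -0.18  0.27] turn [0.03 0.17 0.12]
```

```bash
cat >> h.py <<'E'
def avg(n=6):
    L=[]
    for _ in range(n):
        capture("wrist");L.append(env.state()["ee_pos"]*1000)
    L=np.array(L);print("avg",L.mean(0).round(2),"sd",L.std(0).round(2));return L.mean(0)/1000
E
python3 -c "
from h import *
avg(8);st()"
```

```text
avg [651.57 -84.61 107.66] sd [0.32 0.04 0.57]
t 14.27 tcp [651.2 -84.6 106.9] yaw 165.44 zax [ 3.e-04 -2.e-04 -1.e+00] F [ 0.4 -0.4 -1.4] open 0.270 j [ 0.48  0.66 -0.64  1.6   0.45  1.03  1.03]
```

```bash
python3 -m jog '[[[1,0.05,-0.16,0,0,0,0],[1,0.05,-0.16,0,0,0,0],[1,0.05,-0.16,0,0,0,0],[1,0.05,-0.16,0,0,0,0],[1,0.05,-0.16,0,0,0,0],[1,0.05,-0.16,0.2,0,0,0],[1,0.05,-0.16,0.4,0,0,0],[1,0.05,-0.16,0.6,0,0,0],[1,0.05,-0.16,0.8,0,0,0],[1,0.05,-0.16,0.8,0,0,0]]]'; python3 -m jog '[[[1,0,0,0.3,0,0,0],[1,0,0,0.6,0,0,0],[1,0,0,0.9,0,0,0],[1,0,0,1.2,0,0,0],[1,0,0,1.2,0,0,0]]]'
```

```text
time: 15.1
ee_pos: [0.6499, -0.086, 0.098]
tool_rot: [-0.398, -3.115, 0.0]
contact_force: [-0.3, -0.3, -1.0]
opening: 0.266
time: 15.52
ee_pos: [0.6498, -0.086, 0.0858]
tool_rot: [-0.398, -3.115, 0.0]
contact_force: [-0.9, -0.4, -1.2]
opening: 0.273
```

```bash
python3 -m jog '[[[1,0,0,0.4,0,0,0],[1,0,0,0.8,0,0,0],[1,0,0,1.2,0,0,0],[1,0,0,1.6,0,0,0],[1,0,0,1.6,0,0,0]]]';  python3 -m jog '[[[1,0,0,0.3,0,0,0],[1,0,0,0.6,0,0,0],[1,0,0,0.9,0,0,0],[1,0,0,0.9,0,0,0]]]';python3 -m jog '[[[1,0,0,0.2,0,0,0],[1,0,0,0.4,0,0,0],[1,0,0,0.4,0,0,0],[1,0,0,0.4,0,0,0]]]'
```

```text
time: 15.93
ee_pos: [0.6496, -0.086, 0.0695]
tool_rot: [-0.398, -3.115, 0.0]
contact_force: [0.8, -0.6, -1.5]
opening: 0.266
time: 16.27
ee_pos: [0.6498, -0.086, 0.0609]
tool_rot: [-0.398, -3.115, 0.0]
contact_force: [-0.5, -0.2, 0.0]
opening: 0.267
time: 16.6
ee_pos: [0.6505, -0.0859, 0.0582]
tool_rot: [0.398, 3.116, -0.0]
contact_force: [-0.7, 0.2, 4.4]
opening: 0.266
```

```bash
python3 -m jog '[[[1,0,0,0.2,0,0,0],[1,0,0,0.2,0,0,0],[0.5,0,0,0,0,0,0],[0.5,0,0,0,0,0,0],[0.5,0,0,0,0,0,0],[0.5,0,0,-3,0,0,0],[0.5,0,0,-7,0,0,0],[0.5,0,0,-11,0,0,0],[0.5,0,0,-15,0,0,0],[0.5,0,0,-15,0,0,0]]]'; python3 - <<'E'
from h import *
st();i=camera_info("top");im,d=capture("top");P=cloud(i,d);w=(np.hypot(P[...,0]-.65,P[...,1]+.086)<.02);hsv=cv2.cvtColor(im,cv2.COLOR_BGR2HSV)
m=w&((hsv[...,0]<8)|(hsv[...,0]>172))&(hsv[...,1]>120);print(m.sum(),P[m].mean(0) if m.any() else 0, np.percentile(P[m][:,2],90) if m.any() else 0)
to(.528,-.3137,.21,190.5)
E
```

```text
time: 17.43
ee_pos: [0.6539, -0.0852, 0.216]
tool_rot: [0.397, 3.105, 0.001]
contact_force: [0.1, 0.9, 0.1]
opening: 0.496
t 17.43 tcp [653.9 -85.2 216. ] yaw 165.44 zax [ 1.140e-02 -6.000e-04 -9.999e-01] F [0.1 0.9 0.1] open 0.496 j [ 0.51  0.56 -0.69  1.49  0.37  1.21  1.08]
2 [ 0.63762938 -0.07861938  0.08441666] 0.08906935753625982
shift [  6.32 -25.22   0.14] turn [-2.000e-02  4.500e-01 -2.507e+01]
```

```bash
python3 -m jog '[[[0.5,1,-4,0,0,0,0],[0.5,2,-8,0,0,0,0],[0.5,3,-12,0,0,0,0],[0.5,4,-16,0,0,0,0],[0.5,5,-20,0,0,0,0],[0.5,6.3,-25,0,0,0,0],[0.5,6.3,-25,0,0,0,0],[0.5,6.3,-25,0,0,0,0],[0.5,6.3,-25,0,0,0,0],[0.5,6.3,-25,0,0,0,0]]]';python3 -m jog '[[[0.5,0,0,0,0,0,0],[0.5,0,0,0,0,0,0],[0.5,0,0,0,0,0,0],[0.5,0,0,0,0,0,0]]]'; python3 - <<'E'
from h import *
st();to(.5285,-.3137,.076,165.4)
i=camera_info("top");im,d=capture("top");P=cloud(i,d);w=(np.hypot(P[...,0]-.65,P[...,1]+.086)<.02);hsv=cv2.cvtColor(im,cv2.COLOR_BGR2HSV)
m=w&((hsv[...,0]<8)|(hsv[...,0]>172))&(hsv[...,1]>120);print(m.sum(),P[m].mean(0), np.percentile(P[m][:,2],[50,90]))
E
```

```text
time: 18.32
ee_pos: [0.527, -0.3102, 0.207]
tool_rot: [-0.395, -3.116, -0.002]
contact_force: [-0.3, 0.8, -0.5]
opening: 0.499
time: 18.65
ee_pos: [0.5269, -0.3112, 0.2077]
tool_rot: [0.396, 3.116, 0.0]
contact_force: [0.4, -0.1, -0.0]
opening: 0.498
t 18.65 tcp [ 526.9 -311.2  207.7] yaw 165.53 zax [ 1.e-04  1.e-04 -1.e+00] F [ 0.4 -0.1 -0. ] open 0.498 j [ 0.93  0.49 -0.68  1.61  0.33  1.15  1.5 ]
shift [-0.22 -0.2  13.17] turn [0.   0.01 0.13]
53 [ 0.64497556 -0.08492864  0.09125273] [0.09254032 0.09590119]
```

```bash
python3 -m jog '[[[0.5,-0.2,-0.2,3,0,0,0],[0.5,-0.2,-0.2,6,0,0,0],[0.5,-0.2,-0.2,9,0,0,0],[0.5,-0.2,-0.2,11,0,0,0],[0.5,-0.2,-0.2,13.2,0,0,0],[0.5,-0.2,-0.2,13.2,0,0,0],[0.5,-0.2,-0.2,13.2,0,0,0],[0.5,-0.2,-0.2,13.2,0,0,0],[0.5,-0.2,-0.2,13.2,0,0,0],[0.5,-0.2,-0.2,13.2,0,0,0]]]';python3 -m jog '[[[1,0,0,0,0,0,0],[1,0,0,0,0,0,0],[1,0,0,0,0,0,0],[1,0,0,0,0,0,0],[1,0,0,0,0,0,0]]]' 30;python3 -m jog '[[[1,0,0,-3,0,0,0],[1,0,0,-6,0,0,0],[1,0,0,-9,0,0,0],[1,0,0,-12,0,0,0],[1,0,0,-15,0,0,0],[1,0,0,-15,0,0,0],[1,0,0,-15,0,0,0],[1,0,0,-15,0,0,0]]]';python3 -c "
from h import *
st();to(.655,.092,.225,165.4)"
```

```text
time: 19.53
ee_pos: [0.5287, -0.3149, 0.0773]
tool_rot: [0.398, 3.114, -0.002]
contact_force: [0.0, 0.1, 0.0]
opening: 0.507
time: 19.95
ee_pos: [0.528, -0.3144, 0.0759]
tool_rot: [0.398, 3.116, 0.0]
contact_force: [-0.8, 1.1, 2.3]
opening: 0.267
time: 20.62
ee_pos: [0.5272, -0.3146, 0.2249]
tool_rot: [-0.398, -3.115, 0.0]
contact_force: [-0.0, 0.4, -1.4]
opening: 0.27
t 20.62 tcp [ 527.2 -314.6  224.9] yaw 165.43 zax [-1.e-03  1.e-04 -1.e+00] F [-0.   0.4 -1.4] open 0.270 j [ 0.94  0.48 -0.68  1.59  0.32  1.19  1.51]
shift [-2.140e+00  4.256e+01 -2.000e-02] turn [-0.01 -0.06  0.03]
```

```bash
python3 -m jog '[[[1,0,4,0,0,0,0],[1,0,8,0,0,0,0],[1,0,12,0,0,0,0],[1,0,16,0,0,0,0],[1,0,20,0,0,0,0],[1,0,24,0,0,0,0],[1,0,28,0,0,0,0],[1,-1,32,0,0,0,0],[1,-2,36,0,0,0,0],[1,-2.1,40,0,0,0,0]]]';python3 -m jog '[[[1,0,2.6,0,0,0,0],[1,0,2.6,0,0,0,0],[1,0,2.6,0,0,0,0],[1,0,2.6,0,0,0,0],[1,0,2.6,0,0,0,0],[1,0,2.6,0,0,0,0],[1,0,2.6,0,0,0,0],[1,0,2.6,0,0,0,0]]]'
python3 - <<'E'
from h import *
avg(3);st();i=camera_info("wrist");im,d=capture("wrist")
cv2.imwrite("pics/w5.png",cv2.resize(im[100:320,220:420],None,fx=3,fy=3,interpolation=cv2.INTER_CUBIC)[:600])
np.savez("pics/w5.npz",d=d,im=im,**i)
E
```

```text
time: 21.45
ee_pos: [0.6493, 0.0681, 0.2233]
tool_rot: [-0.4, -3.114, 0.002]
contact_force: [0.5, -1.2, -0.7]
opening: 0.268
time: 22.12
ee_pos: [0.6553, 0.0913, 0.2257]
tool_rot: [0.401, 3.116, -0.001]
contact_force: [-0.0, 0.5, -0.4]
opening: 0.269
avg [655.27  91.82 225.81] sd [0.   0.21 0.02]
t 22.27 tcp [655.3  92.1 225.8] yaw 165.41 zax [ 3.e-04 -1.e-04 -1.e+00] F [-0.3 -0.1 -0.3] open 0.266 j [ 0.26  0.57 -0.73  1.46  0.39  1.26  0.81]
```

View pics/w5.png

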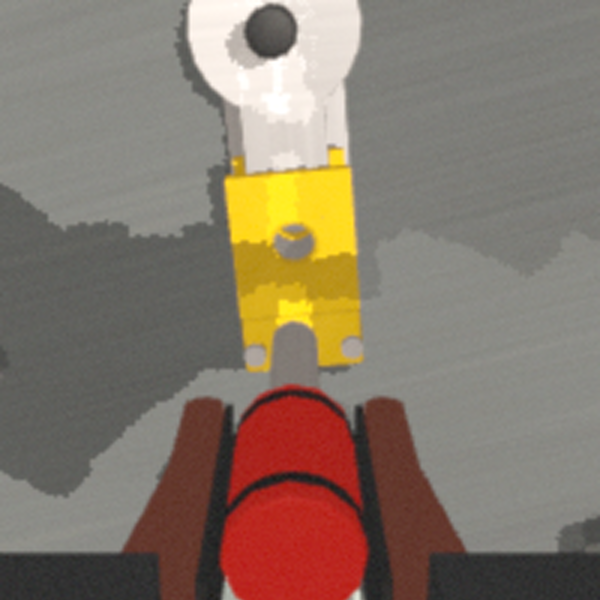

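```bash
python3 - <<'E'
from h import *
f=np.load("pics/w5.npz");i={k:f[k] for k in("intrinsics","position","orientation")}
h=plane(i,318.2,180.7,.07);p=plane(i,318.3,215,.158);s=env.state();T=R.from_rotvec(s["tool_rot"])
print(h,p,T.inv().apply(p-s["ee_pos"])*1000,"delta tool mm",T.inv().apply(h-s["ee_pos"])*1000)
E
```

```text
[0.65417508 0.09294656 0.07      ] [0.65949855 0.09144019 0.158     ] [-4.29753369  0.32715745 67.76959944] delta tool mm [  1.25269361   0.44760273 155.76840033]
```

```bash
python3 - <<'E'
from h import *
for n,zt in(("w4",.2486),("w5",.2618)):
    f=np.load(f"pics/{n}.npz");i={k:f[k] for k in("intrinsics","position","orientation")};im=f["im"]
    hsv=cv2.cvtColor(im,cv2.COLOR_BGR2HSV);m=((hsv[...,0]<5)|(hsv[...,0]>175))&(hsv[...,1]>180)&(hsv[...,2]>110)
    m[:, :285]=0;m[:,350:]=0
    b=max(blobs(m,50),key=lambda t:t[1][4]);r=np.argwhere(b[0]);print(n,b[1],"bottom row",r[:,0].max())
    col=im[160:310,318].astype(int);g=[(k+160,*c) for k,c in enumerate(col)]
    # near edge of shank: print gradient rows
    dz=np.abs(np.diff(col.sum(1)));print([(k+160,int(dz[k])) for k in np.argsort(-dz)[:8]])
    T=camera_info("wrist")
E
```

```text
w4 [ 294  257   49   47 1775] bottom row 303
[(np.int64(179), 152), (np.int64(214), 107), (np.int64(253), 83), (np.int64(226), 78), (np.int64(303), 76), (np.int64(304), 73), (np.int64(225), 69), (np.int64(180), 63)]
w5 [ 293  261   50   46 1759] bottom row 306
[(np.int64(306), 125), (np.int64(256), 98), (np.int64(229), 96), (np.int64(206), 90), (np.int64(259), 78), (np.int64(200), 77), (np.int64(307), 74), (np.int64(207), 73)]
```

```bash
python3 -m jog '[[[1,0.36,0.03,2.5,0,0,0],[1,0.36,0.03,5,0,0,0],[1,0.36,0.03,7.6,0,0,0],[1,0.36,0.03,7.6,0,0,0],[1,0.36,0.03,7.6,0,0,0],[1,0.36,0.03,7.6,0,0,0],[1,0.36,0.03,7.6,0,0,0],[1,0.36,0.03,7.6,0,0,0],[1,0.36,0.03,7.6,0,0,0],[1,0.36,0.03,7.6,0,0,0]]]'
python3 - <<'E'
from h import *
avg(3);st();i=camera_info("wrist");im,d=capture("wrist")
x=cv2.resize(im[130:270,260:380],None,fx=4,fy=4,interpolation=cv2.INTER_CUBIC);cv2.imwrite("pics/w6.png",x)
np.savez("pics/w6.npz",d=d,im=im,**i)
E
```

```text
time: 23.15
ee_pos: [0.6522, 0.0938, 0.1505]
tool_rot: [0.398, 3.115, 0.0]
contact_force: [-0.3, -0.1, -0.7]
opening: 0.266
avg [651.98  93.72 150.09] sd [0.05 0.01 0.14]
t 23.30 tcp [651.9  93.7 149.9] yaw 165.44 zax [ 4.e-04 -0.e+00 -1.e+00] F [-0.1 -0.3 -0.8] open 0.268 j [ 0.24  0.63 -0.7   1.55  0.44  1.12  0.76]
```

View pics/w6.png

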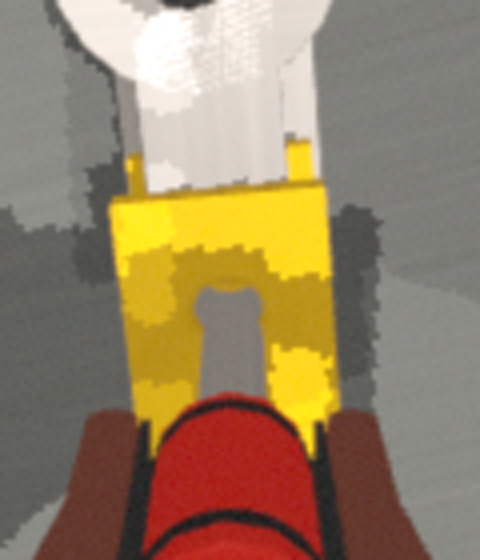

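```bash
python3 - <<'E'
from h import *
f=np.load("pics/w6.npz");i={k:f[k] for k in("intrinsics","position","orientation")};im=f["im"];s=env.state();T=R.from_rotvec(s["tool_rot"])
t=lambda u,v,z:(T.inv().apply(plane(i,u,v,z)-s["ee_pos"])*1000).round(2)
print("hole near edge",t(317,130+283/4,.07),"hole L/R",t(260+195/4,130+305/4,.07),t(260+262/4,130+305/4,.07))
print("shank L/R z~.1",t(260+202/4,215,.095),t(260+264/4,215,.095))
print(cv2.cvtColor(im,cv2.COLOR_BGR2HSV)[196:225,318])
E
```

```text
hole near edge [ 3.73 -0.55 79.8 ] hole L/R [-1.12 -7.46 79.8 ] [-1.13  6.56 79.8 ]
shank L/R z~.1 [ 0.64 -5.44 54.8 ] [ 0.62  6.3  54.8 ]
[[ 23 222 187]
 [ 23 221 189]
 [ 23 222 186]
 [ 23 219 175]
 [ 22 224 174]
 [ 22 217 181]
 [ 21 179 179]
 [ 17  54 137]
 [ 18  30 129]
 [ 19  28 128]
 [ 18  24 129]
 [ 18  24 130]
 [ 17  28 129]
 [ 16  25 130]
 [ 12  25 131]
 [ 16  26 129]
 [ 15  27 132]
 [ 15  20 129]
 [ 15  24 130]
 [ 16  25 133]
 [ 14  26 128]
 [ 15  31 130]
 [ 11  27 131]
 [ 10  24 130]
 [  8  24 129]
 [ 13  23 131]
 [ 14  25 130]
 [ 13  24 129]
 [ 12  26 129]]
```

```bash
python3 -m jog '[[[1,-0.05,-0.08,0,0,0,0],[1,-0.05,-0.08,0,0,0,0],[1,-0.05,-0.08,0.3,0,0,0],[1,-0.05,-0.08,0.6,0,0,0],[1,-0.05,-0.08,0.9,0,0,0],[1,-0.05,-0.08,1.2,0,0,0],[1,-0.05,-0.08,1.4,0,0,0],[1,-0.05,-0.08,1.4,0,0,0]]]'; python3 -m jog '[[[1,0,0,0.2,0,0,0],[1,0,0,0.4,0,0,0],[1,0,0,0.6,0,0,0],[1,0,0,0.6,0,0,0]]]'
```

```text
time: 24.02
ee_pos: [0.6518, 0.0927, 0.1349]
tool_rot: [-0.398, -3.115, 0.001]
contact_force: [0.7, 0.2, -0.9]
opening: 0.267
time: 24.35
ee_pos: [0.6519, 0.0927, 0.1292]
tool_rot: [-0.398, -3.116, 0.0]
contact_force: [0.5, 0.1, -0.4]
opening: 0.266
```

```bash
python3 -m jog '[[[1,0,0,0.4,0,0,0],[1,0,0,0.8,0,0,0],[1,0,0,1.2,0,0,0],[1,0,0,1.6,0,0,0],[1,0,0,1.6,0,0,0]]]';python3 -m jog '[[[1,0,0,0.4,0,0,0],[1,0,0,0.8,0,0,0],[1,0,0,1.2,0,0,0],[1,0,0,1.6,0,0,0],[1,0,0,1.6,0,0,0]]]';  python3 -m jog '[[[1,0,0,0.3,0,0,0],[1,0,0,0.6,0,0,0],[1,0,0,0.9,0,0,0],[1,0,0,1.2,0,0,0],[1,0,0,1.2,0,0,0]]]'; python3 -m jog '[[[1,0,0,0.2,0,0,0],[1,0,0,0.5,0,0,0],[1,0,0,0.6,0,0,0],[1,0,0,0.6,0,0,0]]]'
```

```text
time: 24.77
ee_pos: [0.6515, 0.0926, 0.1124]
tool_rot: [-0.398, -3.115, 0.001]
contact_force: [0.5, 0.3, -0.1]
opening: 0.269
time: 25.18
ee_pos: [0.6516, 0.0926, 0.0965]
tool_rot: [-0.398, -3.115, 0.001]
contact_force: [-0.4, -0.8, -0.9]
opening: 0.265
time: 25.6
ee_pos: [0.6517, 0.0926, 0.0848]
tool_rot: [-0.398, -3.115, 0.001]
contact_force: [-0.1, 0.8, -0.1]
opening: 0.267
time: 25.93
ee_pos: [0.6523, 0.0929, 0.0801]
tool_rot: [0.398, 3.116, -0.0]
contact_force: [0.2, -0.4, 2.9]
opening: 0.271
```

Seated about where expected. Press a touch, release, rise, and go for the spare S1.

```bash
python3 -m jog '[[[1,0,0,0.2,0,0,0],[1,0,0,0.2,0,0,0],[0.5,0,0,0,0,0,0],[0.5,0,0,0,0,0,0],[0.5,0,0,0,0,0,0],[0.5,0,0,-3,0,0,0],[0.5,0,0,-7,0,0,0],[0.5,0,0,-11,0,0,0],[0.5,0,0,-13,0,0,0],[0.5,0,0,-13,0,0,0]]]'; python3 -m jog '[[[0.5,2,-4,0,0,0,0],[0.5,2.5,-8,0,0,0,0],[0.5,3,-12,0,0,0,0],[0.5,3.5,-16,0,0,0,0],[0.5,4,-20,0,0,0,0],[0.5,4.5,-24,0,0,0,0],[0.5,5,-28,0,0,0,0],[0.5,5.5,-32,0,0,0,0],[0.5,6,-36,0,0,0,0],[0.5,6,-36,0,0,0,0]]]'; python3 - <<'E'
from h import *
avg(4);st();to(.4845,-.3775,.21,165.4)
i=camera_info("top");im,d=capture("top");P=cloud(i,d);hsv=cv2.cvtColor(im,cv2.COLOR_BGR2HSV)
for c in((.65,-.086),(.654,.093)):
    m=(np.hypot(P[...,0]-c[0],P[...,1]-c[1])<.02)&((hsv[...,0]<8)|(hsv[...,0]>172))&(hsv[...,1]>120);print(m.sum(),P[m].mean(0), np.percentile(P[m][:,2],[50,90]))
E
```

```text
time: 26.77
ee_pos: [0.6544, 0.094, 0.2151]
tool_rot: [0.397, 3.109, 0.004]
contact_force: [0.5, -0.2, 0.0]
opening: 0.499
time: 27.6
ee_pos: [0.4989, -0.2501, 0.2077]
tool_rot: [-0.415, -3.11, 0.006]
contact_force: [-0.2, -1.2, -0.2]
opening: 0.502
avg [ 502.38 -242.07  208.55] sd [1.12 2.46 0.38]
t 27.80 tcp [ 503.7 -239.3  209. ] yaw 165.50 zax [-4.0e-04  1.2e-03 -1.0e+00] F [0.7 0.9 0.4] open 0.498 j [ 0.91  0.4  -0.72  1.74  0.29  1.11  1.42]
shift [ -1.6  -13.86  -0.11] turn [ 0.06 -0.04  0.1 ]
54 [ 0.64474403 -0.08472856  0.09180012] [0.09324282 0.09725567]
56 [0.64896283 0.09203296 0.1129892 ] [0.11449995 0.11900997]
```

```bash
python3 -m jog '[[[0.5,-0.5,-4,0,0,0,0],[0.5,-1,-8,0,0,0,0],[0.5,-1.5,-11.5,0,0,0,0],[0.5,-1.6,-13.8,0,0,0,0],[0.5,-1.6,-13.8,0,0,0,0],[0.5,-1.6,-13.8,0,0,0,0],[0.5,-1.6,-13.8,0,0,0,0],[0.5,-1.6,-13.8,0,0,0,0],[0.5,-1.6,-13.8,0,0,0,0],[0.5,-1.6,-13.8,0,0,0,0]]]'; python3 - <<'E'
from h import *
avg(3);st();to(.4845,-.3775,.054,165.4)
E
```

```text
time: 28.68
ee_pos: [0.485, -0.3768, 0.2099]
tool_rot: [0.395, 3.116, -0.0]
contact_force: [0.8, -0.3, 0.9]
opening: 0.501
avg [ 484.69 -377.45  209.87] sd [0.12 0.23 0.04]
t 28.83 tcp [ 484.5 -377.7  209.8] yaw 165.48 zax [ 1.e-04 -2.e-04 -1.e+00] F [ 0.6 -0.7  0.8] open 0.496 j [ 1.05  0.49 -0.66  1.61  0.32  1.16  1.63]
shift [1.000e-02 2.000e-02 1.558e+01] turn [-0.01  0.01  0.08]
```

```bash
python3 -m jog '[[[0.5,0,0,3,0,0,0],[0.5,0,0,6,0,0,0],[0.5,0,0,9,0,0,0],[0.5,0,0,12,0,0,0],[0.5,0,0,15.6,0,0,0],[0.5,0,0,15.6,0,0,0],[0.5,0,0,15.6,0,0,0],[0.5,0,0,15.6,0,0,0],[0.5,0,0,15.6,0,0,0]]]';python3 -m jog '[[[1,0,0,0,0,0,0],[1,0,0,0,0,0,0],[1,0,0,0,0,0,0],[1,0,0,0,0,0,0],[1,0,0,0,0,0,0]]]' 30;python3 -m jog '[[[1,0,0,-3,0,0,0],[1,0,0,-6,0,0,0],[1,0,0,-9,0,0,0],[1,0,0,-12,0,0,0],[1,0,0,-15,0,0,0],[1,0,0,-15,0,0,0],[1,0,0,-15,0,0,0],[1,0,0,-15,0,0,0]]]';python3 -c "
from h import *
st();to(.4392,.2864,.20,165.4)"
```

```text
time: 29.58
ee_pos: [0.4858, -0.3789, 0.0562]
tool_rot: [0.398, 3.113, -0.003]
contact_force: [-0.3, 1.5, 1.2]
opening: 0.499
time: 30.0
ee_pos: [0.4847, -0.3785, 0.0545]
tool_rot: [0.398, 3.115, -0.001]
contact_force: [-0.5, 0.7, 5.9]
opening: 0.268
time: 30.67
ee_pos: [0.4838, -0.3781, 0.2029]
tool_rot: [-0.398, -3.115, -0.0]
contact_force: [0.3, -0.0, -1.7]
opening: 0.266
t 30.67 tcp [ 483.8 -378.1  202.9] yaw 165.43 zax [-1.e-03  2.e-04 -1.e+00] F [ 0.3 -0.  -1.7] open 0.266 j [ 1.05  0.49 -0.66  1.61  0.33  1.15  1.63]
shift [21.02 63.19  0.31] turn [-0.   -0.06  0.03]
```

```bash
python3 -m jog '[[[1,1,3.5,0,0,0,0],[1,2.3,7,0,0,0,0],[1,3.6,11,0,0,0,0],[1,5,15,0,0,0,0],[1,6.3,19,0,0,0,0],[1,7.6,23,0,0,0,0],[1,9,27,0,0,0,0],[1,10.3,31,0,0,0,0],[1,11,33,0,0,0,0],[1,11,33,0,0,0,0]]]'; python3 -m jog '[[[1,1,3.5,0,0,0,0],[1,2.3,7,0,0,0,7],[1,3.6,11,0,0,0,14],[1,5,15,0,0,0,21],[1,6.3,19,0,0,0,28],[1,7.6,23,0,0,0,35],[1,9,27,0,0,0,42],[1,10,30,0,0,0,49],[1,10,30,0,0,0,56],[1,10,30,0,0,0,61]]]';python3 -m jog '[[[1,0,0,0,0,0,0],[1,0,0,0,0,0,0],[1,0,0,0,0,0,0],[1,0,0,0,0,0,0]]]';python3 -c "
from h import *
avg(2)
st();to(.4392,.2864,.20,104.5)
i=camera_info('wrist');im,d=capture('wrist')
cv2.imwrite('pics/w7.png',im);np.savez('pics/w7.npz',d=d,im=im,**i)"
```

```text
time: 31.5
ee_pos: [0.4593, -0.0253, 0.2028]
tool_rot: [-0.386, -3.116, -0.003]
contact_force: [0.1, 0.5, -0.2]
opening: 0.268
time: 32.33
ee_pos: [0.4371, 0.2905, 0.2025]
tool_rot: [-1.838, -2.543, -0.002]
contact_force: [-0.3, -0.2, -0.8]
opening: 0.268
time: 32.67
ee_pos: [0.4399, 0.2826, 0.2031]
tool_rot: [1.841, 2.546, -0.002]
contact_force: [-0.2, 0.1, -0.9]
opening: 0.268
avg [439.94 282.94 203.38] sd [0.   0.13 0.08]
t 32.77 tcp [439.9 283.1 203.5] yaw 108.20 zax [-1.e-04 -5.e-04 -1.e+00] F [ 0.1  0.1 -0.9] open 0.270 j [-0.07  0.35 -0.74  1.83  0.27  1.07 -0.59]
shift [0.34 0.03 0.35] turn [-0.01  0.03  3.7 ]
```

View pics/w7.png

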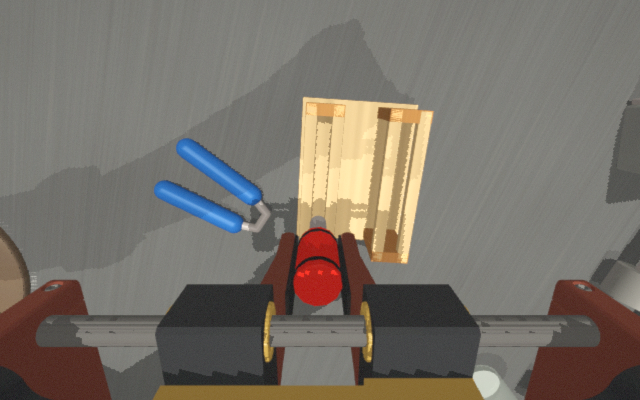

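```bash
cat > rack.py <<'E'
from h import *
f=np.load("pics/w7.npz");i={k:f[k] for k in("intrinsics","position","orientation")};P=cloud(i,f["d"])
for n,z,c in(("low",.048,(.4392,.2864)),("high",.07,(.5167,.3064))):
  for a in(14.5,):
    ex=np.array([np.cos(np.radians(a)),np.sin(np.radians(a))]);ey=np.array([-ex[1],ex[0]])
    q=P[abs(P[...,2]-z)<.004][:,:2]-c;x=q@ex*1000;y=q@ey*1000
    for lo in range(-80,80,20):
        k=(abs(x)<24)&(y>lo)&(y<=lo+20)
        L=x[k&(x<0)];Rr=x[k&(x>0)]
        if len(L)>15 and len(Rr)>15:print(n,a,lo,"left %.1f..%.1f right %.1f..%.1f mid-gap %.1f mid-out %.1f"%(L.min(),L.max(),Rr.min(),Rr.max(),(L.max()+Rr.min())/2,(L.min()+Rr.max())/2))
    k=abs(x)<24;print(n,"y range",np.percentile(y[k],[1,99]))
E
python3 rack.py
```

```text
low 14.5 -60 left -17.1..-5.6 right 10.7..22.3 mid-gap 2.5 mid-out 2.6
low 14.5 -40 left -17.2..-5.3 right 10.2..22.3 mid-gap 2.4 mid-out 2.5
low 14.5 -20 left -17.2..-5.3 right 10.2..22.2 mid-gap 2.5 mid-out 2.5
low 14.5 0 left -17.2..-5.2 right 10.3..22.3 mid-gap 2.6 mid-out 2.6
low 14.5 20 left -17.2..-5.1 right 10.3..22.3 mid-gap 2.6 mid-out 2.5
low 14.5 40 left -17.0..-5.1 right 10.4..22.4 mid-gap 2.6 mid-out 2.7
low 14.5 60 left -17.1..-0.0 right 0.0..22.4 mid-gap -0.0 mid-out 2.7
low y range [-61.09674735  76.96801173]
high 14.5 -80 left -17.7..-0.0 right 0.1..22.3 mid-gap 0.1 mid-out 2.3
high 14.5 -60 left -17.7..-5.5 right 9.7..22.2 mid-gap 2.1 mid-out 2.2
high 14.5 -40 left -17.6..-5.4 right 9.6..21.9 mid-gap 2.1 mid-out 2.1
high 14.5 -20 left -17.5..-5.2 right 9.9..22.4 mid-gap 2.3 mid-out 2.5
high 14.5 0 left -17.6..-5.4 right 9.9..22.2 mid-gap 2.2 mid-out 2.3
high 14.5 20 left -17.6..-5.3 right 9.9..22.7 mid-gap 2.3 mid-out 2.5
high 14.5 40 left -17.6..-5.0 right 10.0..22.2 mid-gap 2.5 mid-out 2.3
high 14.5 60 left -17.5..-0.0 right 0.0..22.5 mid-gap 0.0 mid-out 2.5
high y range [-80.88907456  76.80447458]
```

```bash
python3 -c "
from h import *
to(.4416,.2870,.110,104.5)"
```

```text
shift [0.3  0.27 9.36] turn [0.   0.02 3.69]
```

```bash
python3 -m jog '[[[1,0.3,0.27,3,0,0,3.7],[1,0.3,0.27,6,0,0,3.7],[1,0.3,0.27,9.3,0,0,3.7],[1,0.3,0.27,9.3,0,0,3.7],[1,0.3,0.27,9.3,0,0,3.7],[1,0.3,0.27,9.3,0,0,3.7],[1,0.3,0.27,9.3,0,0,3.7],[1,0.3,0.27,9.3,0,0,3.7],[1,0.3,0.27,9.3,0,0,3.7]]]'; python3 -c "
from h import *
avg(3);st();to(.4416,.2870,.110,104.5)"
```

```text
time: 33.57
ee_pos: [0.4418, 0.2885, 0.1121]
tool_rot: [1.922, 2.483, 0.003]
contact_force: [-0.5, -0.5, -1.1]
opening: 0.264
avg [441.51 288.25 111.51] sd [0.12 0.07 0.2 ]
t 33.72 tcp [441.4 288.2 111.3] yaw 104.52 zax [ 1.e-03  3.e-04 -1.e+00] F [ 0.2  0.5 -0.4] open 0.268 j [-0.14  0.46 -0.68  1.92  0.37  0.89 -0.75]
shift [-0.12 -0.01  0.13] turn [ 0.06 -0.    0.02]
```

Across error is 0.1 mm; descend (seat at TCP ≈ 0.058).

```bash
python3 -m jog '[[[1,0,0,0.4,0,0,0],[1,0,0,0.8,0,0,0],[1,0,0,1.2,0,0,0],[1,0,0,1.6,0,0,0],[1,0,0,2,0,0,0],[1,0,0,2.4,0,0,0],[1,0,0,2.4,0,0,0]]]';python3 -m jog '[[[1,0,0,0.4,0,0,0],[1,0,0,0.8,0,0,0],[1,0,0,1.2,0,0,0],[1,0,0,1.6,0,0,0],[1,0,0,2,0,0,0],[1,0,0,2.4,0,0,0],[1,0,0,2.4,0,0,0]]]';python3 -m jog '[[[1,0,0,0.2,0,0,0],[1,0,0,0.4,0,0,0],[1,0,0,0.6,0,0,0],[1,0,0,0.7,0,0,0],[1,0,0,0.7,0,0,0]]]'
```

```text
time: 34.3
ee_pos: [0.4406, 0.2878, 0.0856]
tool_rot: [-1.922, -2.484, 0.002]
contact_force: [0.3, -0.7, -0.8]
opening: 0.273
time: 34.88
ee_pos: [0.4407, 0.2878, 0.0617]
tool_rot: [-1.922, -2.484, 0.002]
contact_force: [-0.3, -0.5, 0.0]
opening: 0.269
time: 35.3
ee_pos: [0.4413, 0.2885, 0.0582]
tool_rot: [1.921, 2.483, 0.001]
contact_force: [-7.0, -5.2, 28.7]
opening: 0.269
```

```bash
python3 -m jog '[[[1,0,0,-0.3,0,0,0],[0.5,0,0,-0.3,0,0,0],[0.5,0,0,-0.3,0,0,0],[0.5,0,0,-0.3,0,0,0],[0.5,0,0,-3,0,0,0],[0.5,0,0,-7,0,0,0],[0.5,0,0,-11,0,0,0],[0.5,0,0,-15,0,0,0],[0.5,0,0,-15,0,0,-7],[0.5,0,0,-15,0,0,-14]]]';python3 -m jog '[[[0.5,0,0,0,0,0,-7],[0.5,0,0,0,0,0,-14],[0.5,0,0,0,0,0,-21],[0.5,0,0,0,0,0,-28],[0.5,0,0,0,0,0,-35],[0.5,0,0,0,0,0,-42],[0.5,0,0,0,0,0,-47],[0.5,0,0,0,0,0,-47],[0.5,0,0,0,0,0,-47]]]'; python3 - <<'E'
from h import *
st();to(.537,-.370,.22,165.4)
i=camera_info("wrist");im,d=capture("wrist");P=cloud(i,d);hsv=cv2.cvtColor(im,cv2.COLOR_BGR2HSV)
m=((hsv[...,0]<8)|(hsv[...,0]>172))&(hsv[...,1]>120)&(np.hypot(P[...,0]-.441,P[...,1]-.288)<.03);print(m.sum(),np.percentile(P[m][:,2],[5,50,95]),P[m].mean(0))
E
```

```text
time: 36.13
ee_pos: [0.4422, 0.289, 0.2081]
tool_rot: [1.598, 2.702, 0.006]
contact_force: [0.3, 0.1, -0.5]
opening: 0.499
time: 36.88
ee_pos: [0.441, 0.288, 0.2052]
tool_rot: [-0.401, -3.115, -0.0]
contact_force: [0.6, 0.5, -0.6]
opening: 0.499
t 36.88 tcp [441.  288.  205.2] yaw 165.34 zax [-8.e-04  2.e-04 -1.e+00] F [ 0.6  0.5 -0.6] open 0.499 j [ 0.08  0.42 -0.96  1.81  0.38  1.11  0.3 ]
shift [-25.93 -61.23  -1.49] turn [-0.   -0.05 -0.06]
3087 [0.08637463 0.2553121  0.2863923 ] [0.43523579 0.28983026 0.22258313]
```

```bash
python3 -m jog '[[[0.5,-1.5,-4,-1.5,0,0,0],[0.5,-3,-7.5,-1.5,0,0,0],[0.5,-4.7,-11,-1.5,0,0,0],[0.5,-6.4,-15,-1.5,0,0,0],[0.5,-8,-19,-1.5,0,0,0],[0.5,-9.5,-22.5,-1.5,0,0,0],[0.5,-11,-26,-1.5,0,0,0],[0.5,-12.5,-29.5,-1.5,0,0,0],[0.5,-13,-31,-1.5,0,0,0],[0.5,-13,-31,-1.5,0,0,0]]]';python3 -m jog '[[[0.5,-1.5,-4,0,0,0,0],[0.5,-3,-7.5,0,0,0,0],[0.5,-4.7,-11,0,0,0,0],[0.5,-6.4,-15,0,0,0,0],[0.5,-8,-19,0,0,0,0],[0.5,-9.5,-22.5,0,0,0,0],[0.5,-11,-26,0,0,0,0],[0.5,-12.9,-30.2,0,0,0,0],[0.5,-12.9,-30.2,0,0,0,0],[0.5,-12.9,-30.2,0,0,0,0]]]';python3 -m jog '[[[0.5,0,0,0,0,0,0],[0.5,0,0,0,0,0,0],[0.5,0,0,0,0,0,0],[0.5,0,0,0,0,0,0],[0.5,0,0,0,0,0,0]]]'; python3 - <<'E'
from h import *
avg(3);st();to(.537,-.370,.076,165.4)
i=camera_info("wrist");im,d=capture("wrist");P=cloud(i,d);hsv=cv2.cvtColor(im,cv2.COLOR_BGR2HSV)
m=((hsv[...,0]<8)|(hsv[...,0]>172))&(hsv[...,1]>120)&(np.hypot(P[...,0]-.537,P[...,1]+.37)<.03)&(abs(P[...,2]-.112)<.004);q=P[m];print(m.sum(),(q.min(0)+q.max(0))/2,q.mean(0),np.ptp(q,0))
E
```

```text
time: 37.77
ee_pos: [0.4896, -0.0495, 0.2202]
tool_rot: [-0.411, -3.114, 0.002]
contact_force: [-0.9, -1.0, -0.3]
opening: 0.499
time: 38.6
ee_pos: [0.5389, -0.371, 0.2195]
tool_rot: [-0.404, -3.115, -0.001]
contact_force: [0.6, 1.1, 0.5]
opening: 0.5
time: 39.02
ee_pos: [0.5392, -0.3682, 0.2211]
tool_rot: [0.394, 3.116, -0.001]
contact_force: [-0.3, -0.4, -0.6]
opening: 0.503
avg [ 539.02 -368.72  220.95] sd [0.06 0.18 0.07]
t 39.17 tcp [ 538.9 -368.9  220.9] yaw 165.54 zax [ 1.e-04 -3.e-04 -1.e+00] F [ 0.  -0.3 -0. ] open 0.505 j [ 1.03  0.58 -0.77  1.49  0.41  1.25  1.52]
shift [ 0.16 -0.15 14.49] turn [-0.01  0.01  0.14]
483 [ 0.53926857 -0.36712633  0.11092006] [ 0.53883583 -0.36723446  0.11170089] [0.02334906 0.02284818 0.0055268 ]
```

```bash
python3 -m jog '[[[0.5,0,0.15,3,0,0,0],[0.5,0,0.15,6,0,0,0],[0.5,0,0.15,9,0,0,0],[0.5,0,0.15,12,0,0,0],[0.5,0,0.15,14.5,0,0,0],[0.5,0,0.15,14.5,0,0,0],[0.5,0,0.15,14.5,0,0,0],[0.5,0,0.15,14.5,0,0,0],[0.5,0,0.15,14.5,0,0,0]]]';python3 -m jog '[[[1,0,0,0,0,0,0],[1,0,0,0,0,0,0],[1,0,0,0,0,0,0],[1,0,0,0,0,0,0],[1,0,0,0,0,0,0]]]' 30;python3 -m jog '[[[1,0,0,-3,0,0,0],[1,0,0,-6,0,0,0],[1,0,0,-9,0,0,0],[1,0,0,-12,0,0,0],[1,0,0,-15,0,0,0],[1,0,0,-15,0,0,0],[1,0,0,-15,0,0,0],[1,0,0,-15,0,0,0]]]';python3 -c "
from h import *
st();to(.5188,.307,.225,165.4)"
```

```text
time: 39.97
ee_pos: [0.5406, -0.3682, 0.0779]
tool_rot: [0.395, 3.114, -0.002]
contact_force: [0.7, 0.0, 0.6]
opening: 0.499
time: 40.38
ee_pos: [0.5396, -0.368, 0.0764]
tool_rot: [0.396, 3.116, -0.001]
contact_force: [-0.6, 0.0, 4.5]
opening: 0.269
time: 41.05
ee_pos: [0.5387, -0.3677, 0.2248]
tool_rot: [-0.396, -3.116, -0.0]
contact_force: [0.3, -0.3, -1.8]
opening: 0.267
t 41.05 tcp [ 538.7 -367.7  224.8] yaw 165.53 zax [-1.1e-03  2.0e-04 -1.0e+00] F [ 0.3 -0.3 -1.8] open 0.267 j [ 1.03  0.57 -0.77  1.48  0.41  1.25  1.52]
shift [18.79 64.83 -0.  ] turn [-0.01 -0.06  0.13]
```

```bash
python3 -m jog '[[[1,1,3.5,0,0,0,0],[1,2.1,7,0,0,0,0],[1,3.2,11,0,0,0,0],[1,4.3,15,0,0,0,0],[1,5.5,19,0,0,0,0],[1,6.7,23,0,0,0,0],[1,7.8,27,0,0,0,0],[1,9,31,0,0,0,0],[1,9.5,33,0,0,0,0],[1,9.5,33,0,0,0,0]]]'; python3 -m jog '[[[1,1,3.5,0,0,0,0],[1,2,7,0,0,0,7],[1,3.2,11,0,0,0,14],[1,4.3,15,0,0,0,21],[1,5.5,19,0,0,0,28],[1,6.7,23,0,0,0,35],[1,7.9,27,0,0,0,42],[1,9.2,31.5,0,0,0,49],[1,9.2,31.5,0,0,0,56],[1,9.2,31.5,0,0,0,61]]]';python3 -m jog '[[[1,0,0,0,0,0,0],[1,0,0,0,0,0,0],[1,0,0,0,0,0,0],[1,0,0,0,0,0,0]]]';python3 -c "
from h import *
avg(2)
st();to(.5188,.307,.154,104.5)
i=camera_info('wrist');im,d=capture('wrist')
np.savez('pics/w7.npz',d=d,im=im,**i)"; python3 rack.py
```

```text
time: 41.88
ee_pos: [0.5285, -0.0183, 0.2248]
tool_rot: [-0.383, -3.116, -0.003]
contact_force: [-0.2, -0.5, -0.5]
opening: 0.268
time: 42.72
ee_pos: [0.5171, 0.3084, 0.2238]
tool_rot: [-1.92, -2.482, 0.001]
contact_force: [-1.9, -0.2, -1.7]
opening: 0.266
time: 43.05
ee_pos: [0.5199, 0.3019, 0.2251]
tool_rot: [1.922, 2.485, -0.002]
contact_force: [-0.4, -0.0, -1.1]
opening: 0.27
avg [519.86 302.22 225.4 ] sd [0.   0.11 0.08]
t 43.15 tcp [519.9 302.3 225.5] yaw 104.51 zax [-1.e-04 -4.e-04 -1.e+00] F [ 0.9 -0.6 -0.8] open 0.270 j [-0.11  0.46 -0.69  1.62  0.31  1.18 -0.62]
shift [0.48 0.02 7.15] turn [-0.01  0.02  0.01]
low 14.5 -80 left -17.4..-0.5 right 0.1..22.4 mid-gap -0.2 mid-out 2.5
low 14.5 -60 left -17.2..-5.0 right 10.3..22.5 mid-gap 2.6 mid-out 2.6
low 14.5 -40 left -16.8..-5.1 right 10.3..22.5 mid-gap 2.6 mid-out 2.9
low 14.5 0 left -17.1..-4.7 right 4.5..22.6 mid-gap -0.1 mid-out 2.7
low 14.5 20 left -16.9..-4.8 right 10.3..22.7 mid-gap 2.7 mid-out 2.9
low 14.5 40 left -16.9..-4.7 right 10.6..22.6 mid-gap 3.0 mid-out 2.8
low 14.5 60 left -17.2..-0.1 right 0.0..22.8 mid-gap -0.0 mid-out 2.8
low y range [-80.24869504  77.01117562]
high 14.5 -60 left -16.5..-6.2 right 11.5..21.8 mid-gap 2.6 mid-out 2.6
high 14.5 -40 left -17.3..-6.1 right 10.3..21.4 mid-gap 2.1 mid-out 2.1
high 14.5 -20 left -16.9..-5.9 right 10.2..22.3 mid-gap 2.1 mid-out 2.7
high 14.5 0 left -16.6..-5.8 right 11.0..21.9 mid-gap 2.6 mid-out 2.6
high 14.5 20 left -17.2..-5.6 right 10.9..22.3 mid-gap 2.7 mid-out 2.6
high 14.5 40 left -16.9..-5.4 right 10.7..22.2 mid-gap 2.7 mid-out 2.7
high 14.5 60 left -16.5..-0.3 right 0.7..21.8 mid-gap 0.2 mid-out 2.7
high y range [-60.25728447  77.12362222]
```

```bash
python3 -m jog '[[[1,0.4,0.05,3,0,0,0],[1,0.4,0.05,5,0,0,0],[1,0.4,0.05,7.1,0,0,0],[1,0.4,0.05,7.1,0,0,0],[1,0.4,0.05,7.1,0,0,0],[1,0.4,0.05,7.1,0,0,0],[1,0.4,0.05,7.1,0,0,0],[1,0.4,0.05,7.1,0,0,0],[1,0.4,0.05,7.1,0,0,0]]]'; python3 -c "
from h import *
avg(3);st();to(.5191,.3071,.080,104.5)"
```

```text
time: 43.95
ee_pos: [0.5193, 0.3078, 0.1557]
tool_rot: [1.922, 2.484, 0.002]
contact_force: [-0.1, -0.7, -0.7]
opening: 0.27
avg [519.12 307.64 155.28] sd [0.08 0.03 0.15]
t 44.10 tcp [519.  307.6 155.1] yaw 104.53 zax [ 7.e-04  2.e-04 -1.e+00] F [ 0.9 -0.6 -0.8] open 0.270 j [-0.14  0.53 -0.66  1.69  0.37  1.05 -0.67]
shift [-0.05 -0.01  7.51] turn [ 0.04 -0.    0.03]
```

```bash
python3 -m jog '[[[1,0,0,0.4,0,0,0],[1,0,0,0.8,0,0,0],[1,0,0,1.2,0,0,0],[1,0,0,1.6,0,0,0],[1,0,0,2,0,0,0],[1,0,0,2.4,0,0,0],[1,0,0,2.8,0,0,0],[1,0,0,2.8,0,0,0]]]';python3 -m jog '[[[1,0,0,0.6,0,0,0],[1,0,0,1.2,0,0,0],[1,0,0,1.8,0,0,0],[1,0,0,2.4,0,0,0],[1,0,0,3,0,0,0],[1,0,0,3.6,0,0,0],[1,0,0,4,0,0,0],[1,0,0,4.3,0,0,0],[1,0,0,4.3,0,0,0]]]';python3 -m jog '[[[1,0,0,0.2,0,0,0],[1,0,0,0.4,0,0,0],[1,0,0,0.5,0,0,0],[1,0,0,0.5,0,0,0]]]'
```

```text
time: 44.77
ee_pos: [0.5185, 0.3072, 0.1256]
tool_rot: [-1.922, -2.484, 0.002]
contact_force: [-0.4, 0.0, -0.7]
opening: 0.266
time: 45.52
ee_pos: [0.5186, 0.3073, 0.0829]
tool_rot: [-1.922, -2.484, 0.001]
contact_force: [0.2, 0.3, -0.5]
opening: 0.273
time: 45.85
ee_pos: [0.5192, 0.3078, 0.0803]
tool_rot: [1.922, 2.484, 0.001]
contact_force: [-3.0, -3.0, 11.6]
opening: 0.269
```

```bash
python3 -m jog '[[[1,0,0,-0.2,0,0,0],[0.5,0,0,-0.2,0,0,0],[0.5,0,0,-0.2,0,0,0],[0.5,0,0,-0.2,0,0,0],[0.5,0,0,-3,0,0,0],[0.5,0,0,-7,0,0,0],[0.5,0,0,-11,0,0,0],[0.5,0,0,-14,0,0,0],[0.5,0,0,-14,0,0,-7],[0.5,0,0,-14,0,0,-14]]]';python3 -m jog '[[[0.2,0,0,0,0,0,-7],[0.2,0,0,0,0,0,-14],[0.2,0,0,0,0,0,-21],[0.2,0,0,0,0,0,-28],[0.2,0,0,0,0,0,-35],[0.2,0,0,0,0,0,-42],[0.2,0,0,0,0,0,-49],[0.2,0,0,0,0,0,-52],[0.2,0,0,0,0,0,-52]]]'; python3 -c "
from h import *
st();to(.431,.036,.20,170.3)"
```

```text
time: 46.68
ee_pos: [0.5198, 0.3084, 0.2212]
tool_rot: [1.597, 2.702, 0.006]
contact_force: [0.4, -0.0, -1.2]
opening: 0.503
time: 47.43
ee_pos: [0.5189, 0.3073, 0.2182]
tool_rot: [-0.256, -3.13, -0.0]
contact_force: [-0.7, -0.5, -0.0]
opening: 0.797
t 47.43 tcp [518.9 307.3 218.2] yaw 170.65 zax [-7.e-04  1.e-04 -1.e+00] F [-0.7 -0.5 -0. ] open 0.797 j [ 0.04  0.55 -0.95  1.61  0.47  1.22  0.41]
shift [  4.26 -28.2    1.83] turn [-0.   -0.04  0.35]
```

```bash
python3 -m jog '[[[0.2,0.6,-4,0,0,0,0],[0.2,1.2,-8,0.4,0,0,0],[0.2,1.8,-12,0.8,0,0,0],[0.2,2.4,-16,1.2,0,0,0],[0.2,3,-20,1.6,0,0,0],[0.2,3.6,-24,1.8,0,0,0],[0.2,4.3,-28.2,1.8,0,0,0],[0.2,4.3,-28.2,1.8,0,0,0],[0.2,4.3,-28.2,1.8,0,0,0],[0.2,4.3,-28.2,1.8,0,0,0]]]';python3 -m jog '[[[0.2,0,0,0,0,0,0],[0.2,0,0,0,0,0,0],[0.2,0,0,0,0,0,0],[0.2,0,0,0,0,0,0]]]'; python3 - <<'E'
from h import *
avg(2);st();i=camera_info("wrist");im,d=capture("wrist");P=cloud(i,d);Z=P[...,2]
cv2.imwrite("pics/w8.png",im);hsv=cv2.cvtColor(im,cv2.COLOR_BGR2HSV)
m=(hsv[...,0]>15)&(hsv[...,0]<35)&(hsv[...,1]>100)&(Z>.010)&(Z<.02)
for b,s,c in blobs(m,100):
    q=P[b];o=((q.min(0)+q.max(0))/2);print(s,o.round(4),q.mean(0).round(4),np.ptp(q,0).round(4));to(o[0],o[1],.004,170.3)
m=(hsv[...,2]<70)&(Z>.104)&(Z<.115)&(np.hypot(P[...,0]-.58,P[...,1]-.105)<.03)
q=P[m];print("post",m.sum(),(q.min(0)+q.max(0))/2 if m.any() else 0)
E
```

```text
time: 48.27
ee_pos: [0.4305, 0.0364, 0.201]
tool_rot: [0.264, 3.129, 0.0]
contact_force: [0.5, -0.1, -0.3]
opening: 0.797
time: 48.6
ee_pos: [0.4301, 0.0378, 0.2006]
tool_rot: [-0.255, -3.131, -0.001]
contact_force: [0.3, -0.1, -0.1]
opening: 0.799
avg [430.09  37.43 200.59] sd [0.02 0.13 0.  ]
t 48.70 tcp [430.1  37.3 200.6] yaw 170.63 zax [-1.e-04  3.e-04 -1.e+00] F [ 0.6 -0.6 -0.6] open 0.800 j [ 0.75  0.25 -1.07  2.02  0.26  1.02  0.96]
[336 145  45  43 882] [0.4278 0.0852 0.0131] [0.427  0.0851 0.0136] [0.0509 0.051  0.0061]
shift [ 1.    4.7  19.66] turn [ 0.01 -0.01  0.3 ]
[ 84 216  50  68 492] [ 0.4853 -0.2406  0.015 ] [ 0.4822 -0.2385  0.0151] [0.1004 0.0253 0.01  ]
shift [ -9.99 -26.5   19.65] turn [ 0.01 -0.01  0.3 ]
post 0 0
```

View pics/w8.png

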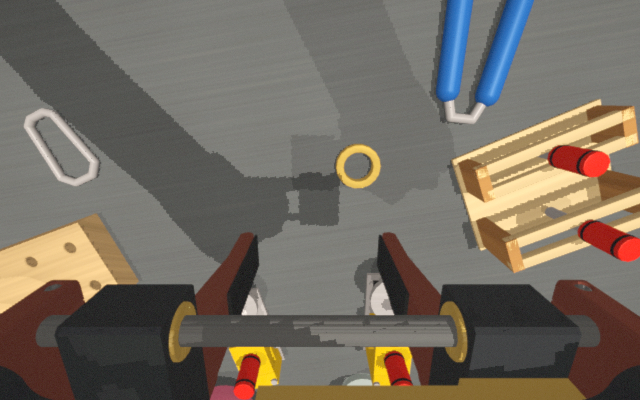

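```bash
python3 -m jog '[[[0.15,0.5,2.5,3,0,0,0],[0.15,1,4.7,6,0,0,0],[0.15,1,4.7,9,0,0,0],[0.15,1,4.7,12,0,0,0],[0.15,1,4.7,15,0,0,0],[0.15,1,4.7,17.5,0,0,0],[0.15,1,4.7,17.5,0,0,0],[0.15,1,4.7,17.5,0,0,0],[0.15,1,4.7,17.5,0,0,0],[0.15,1,4.7,17.5,0,0,0]]]'; python3 -c "
from h import *
avg(3);st();to(.4277,.0851,.004,170.5)"
```

```text
time: 49.58
ee_pos: [0.4291, 0.0847, 0.0271]
tool_rot: [0.26, 3.128, 0.001]
contact_force: [0.9, -0.3, 0.1]
opening: 0.853
avg [428.99  84.41  26.97] sd [0.1  0.11 0.13]
t 49.73 tcp [428.9  84.3  26.8] yaw 170.49 zax [ 2.3e-03 -1.0e-04 -1.0e+00] F [ 0.7 -0.5 -1.7] open 0.850 j [ 0.37  0.54 -0.83  2.18  0.64  0.69  0.5 ]
shift [0.13 0.06 2.28] turn [ 0.02  0.13 -0.01]
```

```bash
python3 -m jog '[[[0.15,0.13,0.06,1,0,0,0],[0.15,0.13,0.06,2,0,0,0],[0.15,0.13,0.06,2.25,0,0,0],[0.15,0.13,0.06,2.25,0,0,0],[0.15,0.13,0.06,2.25,0,0,0],[1,0.13,0.06,2.25,0,0,0],[1,0.13,0.06,2.25,0,0,0],[1,0.13,0.06,2.25,0,0,0],[1,0.13,0.06,2.25,0,0,0],[1,0.13,0.06,2.25,0,0,0]]]' 20;python3 -m jog '[[[1,0,0,0,0,0,0],[1,0,0,0,0,0,0],[1,0,0,-2,0,0,0],[1,0,0,-6,0,0,0],[1,0,0,-10,0,0,0],[1,0,0,-14,0,0,0],[1,0,0,-18,0,0,0],[1,0,0,-18,0,0,0],[1,0,0,-18,0,0,0],[1,0,0,-18,0,0,0]]]'; python3 -c "
from h import *
st();to(.56,.108,.18,170.3)"
```

```text
time: 50.57
ee_pos: [0.4269, 0.0853, 0.0033]
tool_rot: [0.26, 3.13, 0.0]
contact_force: [-0.3, 0.4, 0.3]
opening: 0.61
time: 51.4
ee_pos: [0.4263, 0.0845, 0.1826]
tool_rot: [-0.261, -3.13, 0.002]
contact_force: [0.6, -0.2, -2.2]
opening: 0.608
t 51.40 tcp [426.3  84.5 182.6] yaw 170.48 zax [-4.0e-04 -1.1e-03 -1.0e+00] F [ 0.6 -0.2 -2.2] open 0.608 j [ 0.62  0.29 -1.07  2.03  0.31  0.99  0.8 ]
shift [-12.8    4.53   0.25] turn [-0.07 -0.01  0.18]
```

```bash
python3 -m jog '[[[1,-3,1,0,0,0,0],[1,-6,2,0,0,0,0],[1,-9,3,0,0,0,0],[1,-12,4,0,0,0,0],[1,-14.8,4.6,0,0,0,0],[1,-14.8,4.6,0,0,0,0],[1,-14.8,4.6,0,0,0,0],[1,-14.8,4.6,0,0,0,0],[1,-14.8,4.6,0,0,0,0],[1,-14.8,4.6,0,0,0,0]]]'; python3 - <<'E'
from h import *
p0=avg(3);st();i=camera_info("wrist");im,d=capture("wrist");P=cloud(i,d);Z=P[...,2];s=env.state();T=R.from_rotvec(s["tool_rot"])
cv2.imwrite("pics/w9.png",cv2.resize(im[100:300,210:430],None,fx=3,fy=3));hsv=cv2.cvtColor(im,cv2.COLOR_BGR2HSV)
L=T.inv().apply((P-s["ee_pos"]).reshape(-1,3)).reshape(P.shape)*1000
m=(hsv[...,0]>15)&(hsv[...,0]<35)&(hsv[...,1]>100)&(abs(L[...,2])<25)&(abs(L[...,0])<45)&(abs(L[...,1])<40)
q=L[m];print("ring in tool",m.sum(),((q.min(0)+q.max(0))/2).round(1),np.ptp(q,0).round(1),q.min(0).round(1))
np.savez("pics/w9.npz",d=d,im=im,**i)
E
```

```text
time: 52.23
ee_pos: [0.5792, 0.1062, 0.1828]
tool_rot: [-0.258, -3.13, 0.001]
contact_force: [-0.2, -0.2, -0.9]
opening: 0.608
avg [579.73 106.04 183.27] sd [0.18 0.05 0.12]
t 52.38 tcp [579.9 106.  183.4] yaw 170.53 zax [ 4.e-04 -7.e-04 -1.e+00] F [-0.2  0.1 -1.2] open 0.608 j [ 0.39  0.56 -0.93  1.69  0.49  1.15  0.73]
ring in tool 4512 [-0.1 -0.2 -4.7] [50.9 53.8 15.3] [-25.6 -27.1 -12.4]
```

View pics/w9.png

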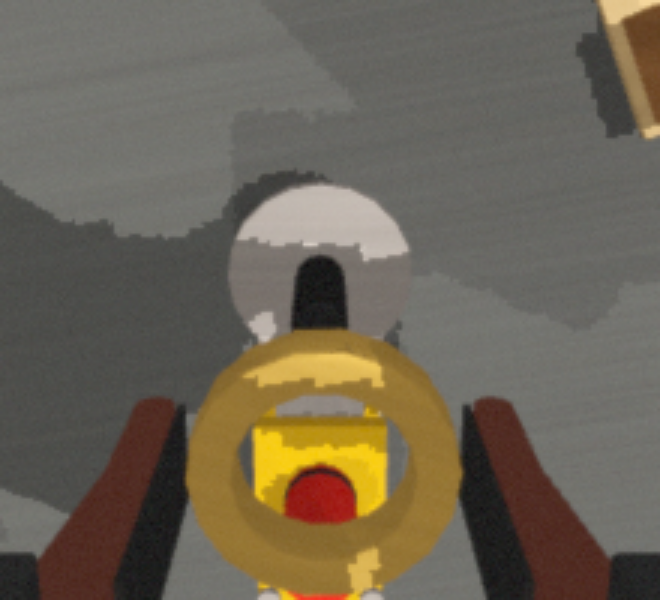

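```bash
python3 - <<'E'
from h import *
f=np.load("pics/w9.npz");i={k:f[k] for k in("intrinsics","position","orientation")};s=env.state();T=R.from_rotvec(s["tool_rot"])
for u,v in((230,270),(410,270),(320,184)):
    p=plane(i,210+u/3,100+v/3,.061);print(p.round(4),(T.inv().apply(p-s["ee_pos"])*1000).round(1))
p=plane(i,210+320/3,100+255/3,.061);print("post base near edge",(T.inv().apply(p-s["ee_pos"])*1000).round(1))
st()
E
```

```text
[0.5743 0.0764 0.061 ] [  0.9 -30.1 122.5]
[0.5839 0.1337 0.061 ] [  0.8  28.  122.4]
[0.5515 0.1097 0.061 ] [ 28.9  -1.  122.4]
post base near edge [  5.9  -1.  122.4]
t 52.43 tcp [580.1 106.  183.4] yaw 170.53 zax [ 6.e-04 -5.e-04 -1.e+00] F [-0.4 -0.3 -0.6] open 0.609 j [ 0.39  0.56 -0.93  1.69  0.49  1.15  0.73]
```

```bash
python3 -m jog '[[[1,-0.15,-0.1,2.5,0,0,0],[1,-0.15,-0.1,5,0,0,0],[1,-0.15,-0.1,7,0,0,0],[1,-0.15,-0.1,9,0,0,0],[1,-0.15,-0.1,10.5,0,0,0],[1,-0.15,-0.1,11.5,0,0,0],[1,-0.15,-0.1,11.5,0,0,0],[1,-0.15,-0.1,11.5,0,0,0],[1,-0.15,-0.1,11.5,0,0,0]]]';python3 -m jog '[[[1,0,0,0.1,0,0,0],[1,0,0,0.1,0,0,0],[1,0,0,0.2,0,0,0],[1,0,0,0.2,0,0,0],[1,0,0,0.2,0,0,0]]]'; python3 -c "
from h import *
st()"
```

```text
time: 53.18
ee_pos: [0.5823, 0.1054, 0.0692]
tool_rot: [0.259, 3.129, 0.001]
contact_force: [0.6, 0.2, -0.8]
opening: 0.607
time: 53.6
ee_pos: [0.5817, 0.105, 0.0663]
tool_rot: [0.26, 3.131, -0.0]
contact_force: [0.3, -0.2, -0.9]
opening: 0.605
t 53.60 tcp [581.7 105.   66.3] yaw 170.52 zax [ 2.e-04 -1.e-04 -1.e+00] F [ 0.3 -0.2 -0.9] open 0.605 j [ 0.33  0.69 -0.84  1.79  0.62  0.95  0.63]
```

Ring hovers ~2 mm over the pad around the post. Lower 1.5 mm, release, rise and clear.

```bash
python3 -m jog '[[[1,0,0,0.15,0,0,0],[1,0,0,0.15,0,0,0],[1,0,0,0.15,0,0,0],[1,0,0,0.15,0,0,0],[0.15,0,0,0.15,0,0,0],[0.15,0,0,0.15,0,0,0],[0.15,0,0,0.15,0,0,0],[0.15,0,0,0.15,0,0,0],[0.15,0,0,0.15,0,0,0]]]';python3 -m jog '[[[0.15,0,0,-2,0,0,0],[0.15,0,0,-5,0,0,0],[0.15,0,0,-9,0,0,0],[0.15,0,0,-13,0,0,0],[0.15,4,0,-16,0,0,0],[0.15,8,0,-18,0,0,0],[0.15,12,0,-18,0,0,0],[0.15,16,0,-18,0,0,0],[0.15,16,0,-18,0,0,0],[0.15,16,0,-18,0,0,0]]]'; python3 -m jog '[[[0.15,0,-3,0,0,0,0],[0.15,0,-6,0,0,0,0],[0.15,0,-9,0,0,0,0],[0.15,0,-9,0,0,0,0],[0.15,0,-9,0,0,0,0],[0.15,0,-9,0,0,0,0]]]'; python3 - <<'E'
from h import *
st()
i=camera_info("top");im,d=capture("top");P=cloud(i,d);Z=P[...,2];hsv=cv2.cvtColor(im,cv2.COLOR_BGR2HSV)
cv2.imwrite("pics/t1.png",cv2.resize(im[100:270,160:450],None,fx=2.75,fy=2.75,interpolation=cv2.INTER_CUBIC))
w=np.hypot(P[...,0]-.58,P[...,1]-.106)<.04
m=w&(hsv[...,0]>15)&(hsv[...,0]<35)&(hsv[...,1]>100);q=P[m];print("ring",m.sum(),np.percentile(q[:,2],[5,50,95]),(q.min(0)+q.max(0))/2,np.ptp(q,0))
for n,c,zt in(("low",(.65,-.086),.094),("tall",(.654,.093),.116),("rackS",(.4413,.288),.094),("rackL",(.519,.3075),.116)):
    m=(np.hypot(P[...,0]-c[0],P[...,1]-c[1])<.025)&((hsv[...,0]<8)|(hsv[...,0]>172))&(hsv[...,1]>120);print(n,zt,m.sum(),np.percentile(P[m][:,2],[50,75,90]).round(4))
E
```

```text
time: 54.35
ee_pos: [0.5817, 0.1051, 0.0647]
tool_rot: [0.259, 3.131, 0.0]
contact_force: [0.3, -0.3, -0.5]
opening: 0.846
time: 55.18
ee_pos: [0.4219, 0.1315, 0.2451]
tool_rot: [0.256, 3.129, -0.005]
contact_force: [1.0, -0.2, 0.5]
opening: 0.851
time: 55.68
ee_pos: [0.41, 0.0426, 0.2449]
tool_rot: [0.261, 3.13, 0.002]
contact_force: [1.0, -0.3, 0.4]
opening: 0.847
t 55.68 tcp [410.   42.6 244.9] yaw 170.46 zax [ 7.e-04  1.e-03 -1.e+00] F [ 1.  -0.3  0.4] open 0.847 j [ 0.84  0.13 -1.11  1.99  0.13  1.09  1.07]
ring 152 [0.06499205 0.07382067 0.0783196 ] [0.58336193 0.10541418 0.04305139] [0.05885371 0.04948805 0.07751275]
low 0.094 54 [0.0924 0.0944 0.0965]
tall 0.116 56 [0.1153 0.1174 0.1187]
rackS 0.094 70 [0.0922 0.0945 0.0963]
rackL 0.116 77 [0.1141 0.1159 0.118 ]
```

View pics/t1.png

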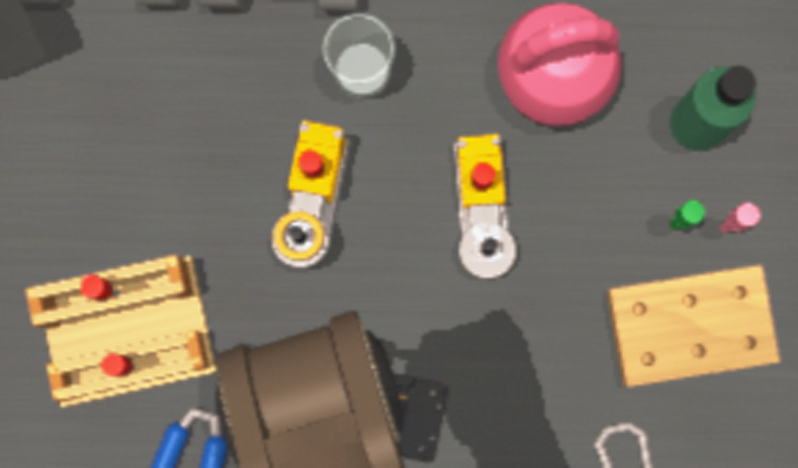

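```bash
python3 -m jog '[[[0.15,0,0,0,0,0,0],[0.15,0,0,0,0,0,0],[0.15,0,0,0,0,0,0],[0.15,0,0,0,0,0,0],[0.15,0,0,0,0,0,0],[0.15,0,0,0,0,0,0]]]'; python3 -c "
from workcell import env
print(env.hand_in())"
```

```text
time: 56.23
ee_pos: [0.409, 0.0428, 0.2446]
tool_rot: [0.259, 3.131, 0.0]
contact_force: [0.7, -0.2, -0.1]
opening: 0.848
the job is handed in; nothing more can be done
None
```

The job is done and handed in at about 56 s of robot time; the hand-in gave no verdict.

- **Drawbars and pins:** I pushed both drawbars home against their stops. I then pinned the low fork with a short pin and the tall fork with a long pin, both until the heads seated.
- **Spares:** Only two short and two long pins were in the supply. The spare short pin hangs in the low row and the spare long pin in the high row.
- **Ring:** It had been knocked about 5 cm aside, so I found it again. I put it over the tall drawbar's post only after both pins were in.

**Last checks, top camera:**

| Part | Expected height (mm) | Measured height (mm) |
|---|---|---|
| Short pin in the low fork, grip top | 94 | 92–96 |
| Long pin in the tall fork, grip top | 116 | 115–119 |
| Spare short pin in the rack, grip top | 94 | 92–96 |
| Spare long pin in the rack, grip top | 116 | 114–118 |
| Ring on the pad, top face | 75 | 74 (median) |

The last picture shows the ring flat around the post and the supply empty. The bystanders and the green and pink look-alikes that it shows appear untouched. No check failed. The top camera's positions were 2–5 mm off the wrist camera's, so I placed the parts by the wrist camera. The strongest force I saw was about 30 N, when seating the short spare in the rack.

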